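# Refit the spring rollers of a board conveyor and sort its loose hardware

### The arm

A 7-joint arm with a two-finger parallel gripper is mounted at the origin on the work surface. World frame = base frame: x ahead of the robot, y to its left, z up, the work surface at z = 0. Lengths are in m, angles in rad, forces in N, time in s.
With the tool pointing down it reaches from about 0.35 to 0.775 m from the base axis. Payload 3.1 kg.
Tool frame: the origin (TCP) lies midway between the tips of the shut fingers; the grasp point (between the pads) lies 19 mm behind it (bot.grasp_offset is the distance from the TCP to the grasp point, in m); z points along the fingers, y is the direction in which the jaws open and shut (so a half turn about z gives the same grasp; the last joint's range is limited). The gripper opens to 85 mm and grips with 20 to 120 N. Pads are 22 mm wide; open, the fingers measure 114 mm over their backs; the gripper's body (76 mm by 85 mm) begins 54 mm behind the grasp point. The pads swing forward as they close: fully open they stand 13 mm farther back than shut.
Start: joints at [-1.214, 0.311, 0.014, 1.512, -0.004, 1.319, -0.027], TCP at [0.214, 0.507, 0.231] pointing down, gripper open.
Joint ranges: [-2.7, 2.7], [-0.3, 1.91], [-1.27, 1.3], [0.12, 2.57], [-1.44, 4.58], [0.2, 2.03], [-3.05, 3.05]. Speed limits (rad/s): [2.79, 2.79, 3.14, 3.14, 3.14, 3.14, 3.14].

### API

Orientations are given as a unit quaternion [w, x, y, z].
In Python, from station import bot gives the robot as it stands.
- The arm moves only by the tool apply_moves, never from a script. Its arguments are lists of equal length, an entry for each row: "linear": the shift along the tool's x, y, z scaled (see below), a list of three; "spin": the turn about the tool's z scaled (see below); "jaw": the closure, from -1 (fully open) to 1 (shut). A call has 1 to 5 rows; each row is the pose to reach, as a shift and turn from the pose commanded when the call began, along the tool's axes at that moment; what a row does not reach only later rows make up. The controller multiplies each number of a shift by 0.15 m and each number of a turn by 2 rad. A row lasts 1/12 s, in which the tool goes at most 41.7 mm and 7.16 degrees, less where a joint would pass 70% of its speed; a pose out of reach is approached as far as the arm can. A call with a number of a shift or a turn outside -1 to 1 is refused whole. A call with a gripper value outside its range is refused whole. The fingers move at their own pace and stop on an object; the grip force is fixed at half the most. Time passes only in rows, so rows that repeat a pose let the fingers close. It gives the time, the measured TCP pose, the force and the opening at its end, in the units of the state.
- bot.sense(): the state, without advancing time (a new reading comes with each control period).
- bot.capture(name): name is "scene" or "top" or "wrist"; returns (picture, depth): 420x560x3 uint8, red, green, blue; 420x560 float32, m along the optical axis (not along the pixel's ray), 0 where there is no reading.
- bot.camera_model(name): a dict with "fx", "fy", "cx", "cy" (pixels), "k1" (the pictures are not rectified: a ray, as slopes to the right and down, at radius r is drawn at 1 + k1 r^2 times it, then the intrinsics apply), "xyz" and "rotation" of the camera in the world; the wrist camera has in their place "mount" (4x4, takes a point from camera to tool coordinates, whose origin is the TCP and whose axes are the flange's). Camera axes: x right, y down, z forward; pixel columns grow to the right and rows downward; lengths in m; the calibration is good to about 2 mm. A picture is of the moment at which its call begins: read the wrist's pose just before it. camera_model takes no time and is no camera call.
- bot.hand_in(): hands the job in, once; it reports no verdict.
The state is a dict: "time_s": time; "joint_pos": joint angles; "joint_vel": joint speeds; "tau": joint torques, N m; "tool_pos": TCP position; "eef_rot": TCP orientation; "force": force on the tool from outside, world axes, zero at the start; "moment": the same for the moment, N m; "finger_gap": finger opening in m.
Only numpy, scipy, OpenCV 4.12 (cv2) and the standard library are available. Lean on these libraries where they do the work, as an engineer would, in place of code of your own. Each camera call takes 0.05 s, during which the arm holds its last target. There are 200 camera calls.

### The job

The little board conveyor has been stripped for cleaning. Fit both spring rollers back into the roller frame, one in each bay, with the long spring plunger in the open-topped slot and the short pin home in the round cup, and sort the loose hardware: straight spacer bars into the low tray, L-shaped angle pieces into the square bin. When all that is done, press the start button right down for a test, then leave everything in place; do not disturb the other things on the bench.

Things in the scene. Friction and masses are not known exactly. Their poses are not given: they have to be found in the camera images.
- bay0_cup (a point): Rest point of a fitted roller's pin tip, on the floor of the blind round cup of bay 0, 65 mm above the table. x points level from cup to slot, z up. The cup's black rim is 9 mm deep, bore 22 mm (its axis 5 mm above this point), outside 35 mm; the wall behind it is 50 mm wide, 12 mm thick, its top 88 mm above the table. Part of the fixed aluminium roller frame (base 175 x 215 mm, 12 mm thick) with two bays.
- bay1_cup (a point): The same point in the round cup of bay 1, 110 mm to the -y side of bay 0. The two bays are alike and parallel. A roller goes in level: held above the cup wall (axis over 105 mm high), plunger pressed against the slot's back plate until it has gone in by 19 to 31 mm (25 is good), lowered to the cup's height, then eased back so that the spring pushes the pin into the cup.
- bay0_slot (a point): Rest point of a fitted roller's plunger tip, at the foot of the open-topped slot of bay 0: 138 mm from bay0_cup along x, on the back plate, 65 mm above the table. The back plate (50 mm wide) rises to 122 mm. In front of it, 14 mm deep, stand two black cheeks 22 mm apart, flaring outward from 95 to about 115 mm height; the slot floor is 59 mm above the table.
- bay1_slot (a point): The same point in the open-topped slot of bay 1, 138 mm from bay1_cup.
- roller1_mid (a point): Middle of spring roller 1, on its axis: black rubber drum 48 mm across, 70 mm long with its hexagonal aluminium end caps (7 mm each, 54 mm across flats; it lies on them, axis 27 mm up), about 320 g. x points to the plunger: the longer steel rod with dark coils, 12 mm thick, sticking out 48 mm (tip 83 mm from the middle), sprung, 31 mm travel. Grip it across the rubber.
- roller1_pin (a point): Tip of roller 1's short fixed pin, 12 mm thick, 30 mm long, 65 mm from the middle (148 mm from the free plunger's tip). The plunger's spring needs 3 N to start and 250 N/m more, about 9 N at 25 mm.
- roller2_mid (a point): Middle of spring roller 2, on its axis: black rubber drum 48 mm across, 70 mm long with its hexagonal aluminium end caps (7 mm each, 54 mm across flats; it lies on them, axis 27 mm up), about 320 g. x points to the plunger: the longer steel rod with dark coils, 12 mm thick, sticking out 48 mm (tip 83 mm from the middle), sprung, 31 mm travel. Grip it across the rubber.
- roller2_pin (a point): Tip of roller 2's short fixed pin, 12 mm thick, 30 mm long, 65 mm from the middle (148 mm from the free plunger's tip). The plunger's spring needs 3 N to start and 250 N/m more, about 9 N at 25 mm.
- bar1_mid (a point): Centre of spacer bar 1: straight aluminium bar, 85 x 20 x 20 mm, x along it, 90 g. May be absent.
- angle1_mid (a point): Centre of the long arm of angle piece 1: L-shaped aluminium, 20 mm thick all over, lying flat; long arm 85 mm long and 20 mm wide along x, short arm at its +x end reaching 45 mm from the point's y = -10 mm to y = +35 mm, 110 g. May be absent.
- bar2_mid (a point): Centre of spacer bar 2: straight aluminium bar, 85 x 20 x 20 mm, x along it, 90 g. May be absent.
- angle2_mid (a point): Centre of the long arm of angle piece 2: L-shaped aluminium, 20 mm thick all over, lying flat; long arm 85 mm long and 20 mm wide along x, short arm at its +x end reaching 45 mm from the point's y = -10 mm to y = +35 mm, 110 g. May be absent.
- bar3_mid (a point): Centre of spacer bar 3: straight aluminium bar, 85 x 20 x 20 mm, x along it, 90 g. May be absent.
- tray: Low black tray, 140 (x) x 205 (y) mm outside, 40 mm high, walls 4 mm and floor 4 mm, fixed; origin under its centre. For the spacer bars.
- bin: Square grey bin, 165 x 165 mm outside, 75 mm high, walls 4 mm and floor 4 mm, fixed; origin under its centre. For the angle pieces.
- start (a joint): Travel of the start button: 0 up, 0.006 m fully pressed; a spring of about 5 N lifts it again.
- start_top (a point): Centre of the top of the black start button (32 mm across, in a steel ring) on the grey control box (75 x 70 mm, 45 mm high), about 63 mm above the table.
- driver: Screwdriver that belongs to the bench; a bystander.
- meter: Yellow hand-held meter, 160 x 80 x 35 mm that belongs to the bench; a bystander.
- board: Green circuit board on short legs, 100 x 70 mm that belongs to the bench; a bystander.
- reel: White component reel, 100 mm across, 14 mm high that belongs to the bench; a bystander.
- mug: White mug, 80 mm across, 95 mm high that belongs to the bench; a bystander.
- adapter: Black power adapter, 100 x 50 x 32 mm that belongs to the bench; a bystander.
Things that resemble listed ones, but are neither listed nor needed, are in the scene too. What is shaped like the part that bears roller1_mid but pink or purple is not meant.

How it is judged:
On the way, in this order (a step that is already met when the one before it is completed fails the run):
1. both rollers are seated in the frame's bays and all hardware lies in its tray or bin (((distance between roller1_pin and bay0_cup below 0.0085 m and angle between the x axis of roller1_mid and the x axis of bay0_cup, either way round below 0.07 rad) or (distance between roller1_pin and bay1_cup below 0.0085 m and angle between the x axis of roller1_mid and the x axis of bay1_cup, either way round below 0.07 rad)) and ((distance between roller2_pin and bay0_cup below 0.0085 m and angle between the x axis of roller2_mid and the x axis of bay0_cup, either way round below 0.07 rad) or (distance between roller2_pin and bay1_cup below 0.0085 m and angle between the x axis of roller2_mid and the x axis of bay1_cup, either way round below 0.07 rad)) and linear speed of each of roller1, roller2 below 0.02 m/s and x of bar1_mid in the frame of tray between -0.066 and 0.066 m and y of bar1_mid in the frame of tray between -0.0985 and 0.0985 m and z of each of bar1_mid, bar2_mid, bar3_mid in the frame of tray below 0.04 m and x of angle1_mid in the frame of bin between -0.0785 and 0.0785 m and y of angle1_mid in the frame of bin between -0.0785 and 0.0785 m and z of each of angle1_mid, angle2_mid in the frame of bin below 0.075 m and x of bar2_mid in the frame of tray between -0.066 and 0.066 m and y of bar2_mid in the frame of tray between -0.0985 and 0.0985 m and x of angle2_mid in the frame of bin between -0.0785 and 0.0785 m and y of angle2_mid in the frame of bin between -0.0785 and 0.0785 m and x of bar3_mid in the frame of tray between -0.066 and 0.066 m and y of bar3_mid in the frame of tray between -0.0985 and 0.0985 m), for 0.2 s.
2. then the start button is pressed down (at least 4 of its 6 mm) (value of joint start above 0.004 m), for 0.05 s.
At the end, for the whole second after the job is handed in: Each roller sits still in its own bay: pin tip within 8.5 mm of the cup point, roller within 0.07 rad of the bay's axis; every bar present lies in the tray, every angle piece in the bin (listed point inside the walls, below the rim); the button was pressed and is up again (all of step 1 and value of joint start below 0.002 m); the robot touches nothing.
It fails at once if another thing on the bench is shoved more than 50 mm (distance of any of driver, meter, board, reel, mug, adapter from where it was at the start of the episode above 0.05 m).
Of bar1, bar2, bar3, angle1, angle2 only 4 to 5 are there at a start; the rules pass over those that are not, and their reading is None.
At some moment in a run one of bar1, bar2, bar3, angle1, angle2 may be knocked a few centimetres aside while the robot is not near it.
It also fails if it takes over 200 s, if anything falls off the work surface, if the arm or the gripper's body presses on something with over 40 N, if the wrist force passes 120 N, or if a joint passes its speed limit or range.

## Working session

There is one attempt and no reset: what is moved stays moved. The work goes in short steps, Python scripts to look and compute and a tool call to move; the robot and the scene stay as the last step left them, time stands still between calls to the robot, and variables do not carry over. Pictures are saved under pics/ and viewed, about 12 in all and at most 16, crops included, and the job is handed in when it is done.

Besides the shell and the picture viewer there is one more tool, called after "Request:" as name(argument=value, ...), one argument or row to a line, values as JSON. apply_moves: Moves the arm, as the interface text tells. Shifts and turns lie within -1 to 1; 1 stands for 0.15 m of shift or 2 rad of turn. Its arguments: {"type":"object","properties":{"linear":{"type":"array"},"spin":{"type":"array"},"jaw":{"type":"array"}},"required":["linear","spin","jaw"]}

```bash
ls; mkdir -p pics; python3 - <<'E'
from station import bot
import cv2,numpy as np
np.set_printoptions(precision=4,suppress=True)
print(bot.sense(), bot.grasp_offset)
for n in("scene","top","wrist"):
    print(n,bot.camera_model(n))
for n in("scene","top"):
    p,d=bot.capture(n); cv2.imwrite(f"pics/{n}0.png",cv2.resize(p[:,:,::-1],(800,600),interpolation=cv2.INTER_CUBIC)); np.savez(f"{n}0.npz",p=p,d=d)
E
```

```text
pics
{'time_s': 0.0, 'joint_pos': array([-1.2137,  0.3118,  0.014 ,  1.5131, -0.0044,  1.3192, -0.0272]), 'joint_vel': array([-0.0002,  0.0013, -0.    ,  0.0011,  0.0012,  0.0009,  0.0005]), 'tau': array([  0.0004, -37.9914,   0.1463, -23.0586,   0.0123,   0.0136,
         0.    ]), 'tool_pos': array([0.2133, 0.5062, 0.2302]), 'eef_rot': array([-0.0002,  0.198 ,  0.9802, -0.0012]), 'force': array([-0.449 ,  0.3389, -1.2763]), 'moment': array([0.0126, 0.0232, 0.0104]), 'finger_gap': 0.08536202206019221} 0.0187
scene {'fx': 418.2047558534112, 'fy': 418.2047558534112, 'cx': 272.059208563728, 'cy': 210.29208987546025, 'k1': 0.01450765964897987, 'xyz': array([0.8749, 0.6697, 1.2764]), 'rotation': array([-0.0786,  0.2386,  0.9262, -0.2813])}
top {'fx': 454.256519504102, 'fy': 454.256519504102, 'cx': 281.3723304589875, 'cy': 206.21858311118257, 'k1': -0.05999066627140754, 'xyz': array([ 0.4039, -0.0165,  1.2496]), 'rotation': array([ 0.0273, -0.6984,  0.7146, -0.0278])}
wrist {'fx': 319.76115804049977, 'fy': 319.76115804049977, 'cx': 287.4208966117667, 'cy': 207.32059665502453, 'k1': 0.02004588145697408, 'mount': array([[ 0.    , -0.9514, -0.308 ,  0.0802],
       [ 1.    , -0.0001,  0.0005,  0.0004],
       [-0.0005, -0.308 ,  0.9514, -0.142 ],
       [ 0.    ,  0.    ,  0.    ,  1.    ]])}
```

View pics/top0.png

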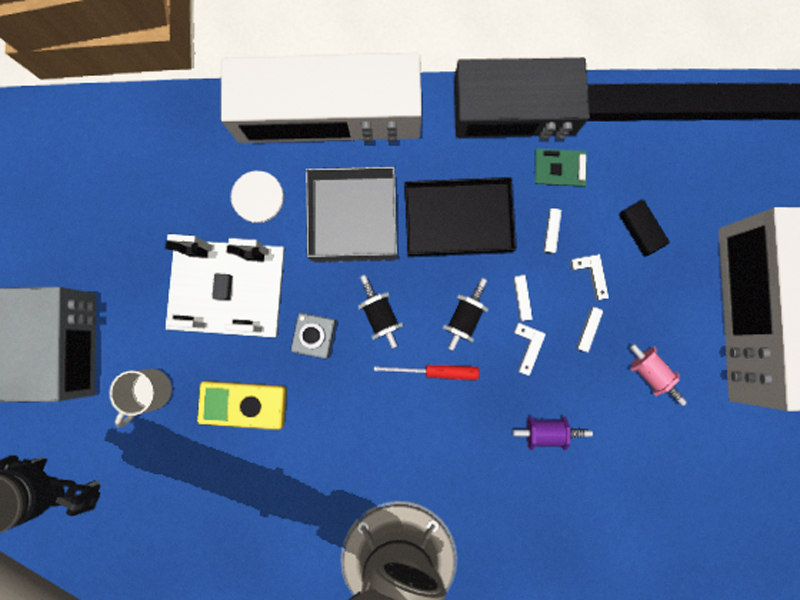

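View pics/scene0.png

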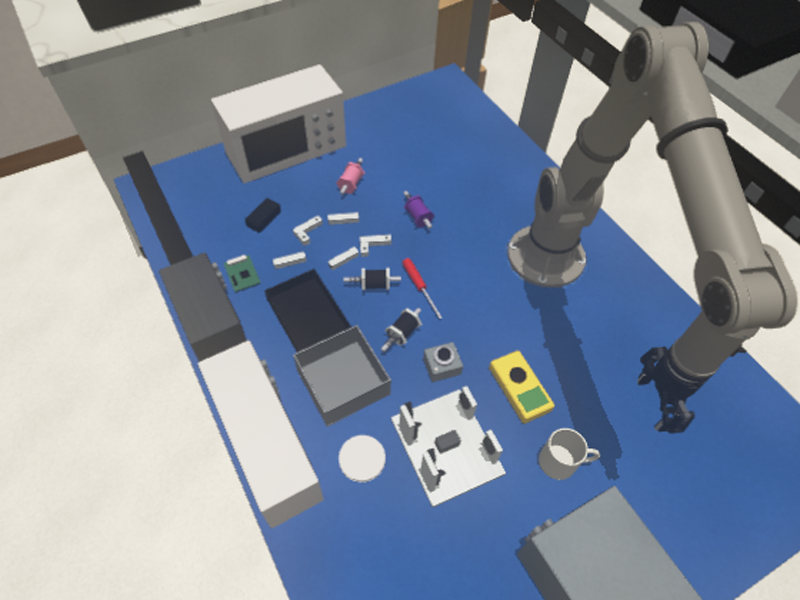

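```bash
cat > h.py <<'E'
from station import bot
import cv2,numpy as np
from scipy.spatial.transform import Rotation as Ro
np.set_printoptions(precision=4,suppress=True)
def rot(q): return Ro.from_quat([q[1],q[2],q[3],q[0]]).as_matrix()
def cam(n,s=None):
    m=bot.camera_model(n); K=np.array([[m["fx"],0,m["cx"]],[0,m["fy"],m["cy"]],[0,0,1.]])
    if n=="wrist":
        s=s or bot.sense(); R=rot(s["eef_rot"]); M=m["mount"]
        return K,m["k1"],R@M[:3,:3],R@M[:3,3]+s["tool_pos"]
    return K,m["k1"],rot(m["rotation"]),m["xyz"]
def rays(c,uv):
    K,k,R,t=c; p=cv2.undistortPoints(np.asarray(uv,float).reshape(-1,1,2),K,np.array([k,0,0,0.]))[:,0]
    return np.c_[p,np.ones(len(p))]@R.T
def onz(c,uv,z):
    r=rays(c,uv); return c[3]+r*((z-c[3][2])/r[:,2])[:,None]
def cloud(c,d):
    v,u=np.mgrid[:d.shape[0],:d.shape[1]]; r=rays(c,np.c_[u.ravel(),v.ravel()])
    return (c[3]+r*d.ravel()[:,None]).reshape(*d.shape,3)
def snap(n,name=None):
    s=bot.sense(); p,d=bot.capture(n)
    if name: cv2.imwrite(f"pics/{name}.png",cv2.cvtColor(p,cv2.COLOR_RGB2BGR)); 
    return p,d,cam(n,s)
def shift(target,yaw):
    """tool z down; yaw = world angle of the tool y axis. Prints scaled shift in present tool axes and spin"""
    s=bot.sense(); R=rot(s["eef_rot"]); d=R.T@(np.array(target)-s["tool_pos"])
    y=np.arctan2(R[1,1],R[0,1]); a=(yaw-y+np.pi/2)%np.pi-np.pi/2   # half turn same grasp
    return d/.15,-a/2
E
cat > obj.py <<'E'
from h import *
z=np.load("top0.npz"); p,d=z["p"],z["d"]; c=cam("top"); X=cloud(c,d)
hsv=cv2.cvtColor(p,cv2.COLOR_RGB2HSV)
blue=(hsv[...,0]>100)&(hsv[...,0]<125)&(hsv[...,1]>120)
print("table z",np.median(X[blue][:,2]),X[blue][:,2].std())
m=(~blue&(np.arange(420)[:,None]>95)&(np.arange(420)[:,None]<330)).astype(np.uint8)
m[:, :75]=0; m[:,500:]=0
n,L,st,ce=cv2.connectedComponentsWithStats(m)
for i in range(1,n):
    if st[i,4]<60: continue
    k=L==i; zt=np.percentile(X[k][:,2],90)
    v,u=np.nonzero(k); w=onz(c,np.c_[u,v],zt)[:,:2]
    r=cv2.minAreaRect(w.astype(np.float32)*1000)
    a=r[2]; ww,hh=r[1]
    if hh>ww: ww,hh,a=hh,ww,a+90
    print(i,"px",st[i,:4],"z90 %.3f"%zt,"ctr",np.round(r[0],1),"size %.0f %.0f ang %.1f"%(ww,hh,a),"rgb",np.median(p[k],axis=0))
E
python3 obj.py
```

```text
table z -0.000690711748257633 0.0812660958672839
1 px [164  96 130   4] z90 0.036 ctr [801.3 120.3] size 355 9 ang 88.5 rgb [76. 79. 84.]
4 px [375 104  36  27] z90 0.017 ctr [ 742.8 -333.1] size 99 71 ang 86.0 rgb [ 68. 122.  91.]
5 px [214 117  64  67] z90 0.070 ctr [648.5  72.8] size 175 166 ang 0.1 rgb [169. 169. 170.]
6 px [161 119  38  37] z90 0.016 ctr [698.4 258.5] size 104 100 ang 44.1 rgb [247. 244. 239.]
7 px [284 124  77  55] z90 0.033 ctr [ 646.4 -131.3] size 205 143 ang 91.2 rgb [44. 42. 44.]
8 px [434 140  34  39] z90 0.034 ctr [ 617.  -483.8] size 96 56 ang 28.5 rgb [29. 28. 30.]
9 px [380 146  13  32] z90 0.022 ctr [ 617.1 -309.2] size 88 25 ang 169.4 rgb [247. 247. 245.]
10 px [116 164  83  72] z90 0.088 ctr [520.5 307.8] size 217 175 ang 84.7 rgb [249. 249. 247.]
11 px [399 178  27  32] z90 0.022 ctr [ 523.8 -375.8] size 87 60 ang 8.7 rgb [246. 246. 243.]
12 px [250 192  32  52] z90 0.052 ctr [468.3  26.8] size 147 62 ang 23.3 rgb [37. 35. 42.]
13 px [359 192  14  33] z90 0.022 ctr [ 489.6 -246.9] size 88 24 ang 7.0 rgb [250. 250. 248.]
14 px [310 194  32  51] z90 0.052 ctr [ 459.4 -137.7] size 146 61 ang 152.8 rgb [37.5 36.  38. ]
15 px [403 215  19  32] z90 0.021 ctr [ 426.7 -373.2] size 88 26 ang 157.5 rgb [247. 247. 245.]
16 px [204 219  32  32] z90 0.066 ctr [426.  145.2] size 73 72 ang 167.6 rgb [165. 171. 171.]
17 px [360 226  22  37] z90 0.022 ctr [ 392.6 -244.8] size 88 59 ang 156.8 rgb [247. 247. 245.]
18 px [441 241  40  43] z90 0.052 ctr [ 339.  -489.7] size 148 63 ang 41.7 rgb [208. 126. 154.]
19 px [261 255  75  12] z90 0.025 ctr [356.3 -60. ] size 199 28 ang 85.4 rgb [205.  51.  49.]
20 px [ 76 258  45  41] z90 0.093 ctr [331.8 458.9] size 122 87 ang 114.4 rgb [102.  98.  91.]
21 px [138 266  63  35] z90 0.038 ctr [300.5 284.8] size 165 83 ang 85.0 rgb [240. 226. 103.]
22 px [359 292  56  23] z90 0.052 ctr [ 237.3 -287.7] size 145 57 ang 88.3 rgb [111.  52. 145.]
```

```bash
python3 -c "
from h import *
print(shift([.46,.295,.30],np.radians(84.7)), bot.sense()['joint_pos'])"
```

```text
(array([-2.0624, -0.6603, -0.4629]), np.float64(-0.1531229026917933)) [-1.2137  0.3117  0.014   1.5129 -0.0044  1.3192 -0.0272]
```

Request:
apply_moves(
  linear=[
    [-1, -0.33, -0.23],
    [-1, -0.33, -0.23],
    [-1, -0.33, -0.23],
    [-1, -0.33, -0.23],
    [-1, -0.33, -0.23],
  ],
  spin=[0, 0, 0, 0, 0],
  jaw=[-1, -1, -1, -1, -1],
)

```text
time_s: 0.52
tool_pos: [0.3418, 0.3957, 0.2675]
eef_rot: [0.004, 0.206, 0.979, -0.001]
force: [1.5, -1.2, -0.0]
finger_gap: 0.0852
```

Request:
apply_moves(
  linear=[
    [-1, -0.33, -0.23],
    [-1, -0.33, -0.23],
    [-1, -0.33, -0.23],
    [-1, -0.33, -0.23],
    [-1, -0.33, -0.23],
  ],
  spin=[-0.15, -0.15, -0.15, -0.15, -0.15],
  jaw=[-1, -1, -1, -1, -1],
)

```text
time_s: 0.93
tool_pos: [0.4592, 0.2904, 0.3016]
eef_rot: [0.004, 0.057, 0.998, -0.002]
force: [0.9, -1.6, -0.4]
finger_gap: 0.0851
```

Request:
apply_moves(
  linear=[
    [0, 0, 0],
    [0, 0, 0],
  ],
  spin=[0, 0],
  jaw=[-1, -1],
)

```text
time_s: 1.1
tool_pos: [0.4511, 0.2994, 0.2997]
eef_rot: [-0.001, 0.05, 0.999, 0.0]
force: [-0.1, 0.2, 0.2]
finger_gap: 0.0852
```

```bash
python3 - <<'E'
from h import *
s=bot.sense(); print(s["tool_pos"],s["eef_rot"],s["joint_pos"],s["joint_vel"])
p,d,c=snap("wrist"); np.savez("w1.npz",p=p,d=d,K=c[0],k=c[1],R=c[2],t=c[3])
cv2.imwrite("pics/w1.png",cv2.resize(p[:,:,::-1],(800,600)))
E
```

```text
[0.4511 0.2994 0.2997] [-0.0008  0.0498  0.9988  0.0001] [-0.7432  0.2677  0.1662  1.4063 -0.0451  1.4725  0.8929] [-0.03   -0.0026 -0.0391  0.0123 -0.0053  0.0012  0.0014]
```

View pics/w1.png

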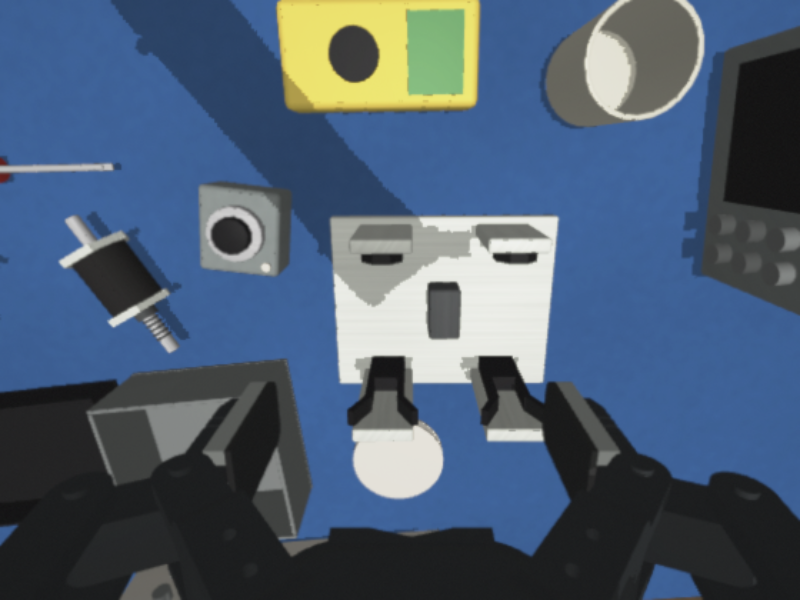

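```bash
cat > fr.py <<'E'
from h import *
z=np.load("w1.npz"); p,d=z["p"],z["d"]; c=(z["K"],float(z["k"]),z["R"],z["t"]); X=cloud(c,d)
b=(X[...,0]>.40)&(X[...,0]<.66)&(X[...,1]>.19)&(X[...,1]<.43)&(d>0)
def rect(m,z0,lab,mn=40):
    n,L,st,_=cv2.connectedComponentsWithStats(m.astype(np.uint8))
    for i in range(1,n):
        if st[i,4]<mn: continue
        v,u=np.nonzero(L==i); w=onz(c,np.c_[u,v],z0)[:,:2]
        r=cv2.minAreaRect((w*1000).astype(np.float32)); print(lab,st[i],np.round(r,1) if 0 else r, "z",np.median(X[L==i][:,2]), "box",np.round(cv2.boxPoints(r)).tolist())
Z=X[...,2]; br=p.min(-1)>110
rect(b&(abs(Z-.088)<.003),.088,"cupwall")
rect(b&(abs(Z-.122)<.003),.122,"plate")
rect(b&(abs(Z-.095)<.003)&(X[...,0]>.55),.095,"cheek",10)
rect(b&(abs(Z-.012)<.004),.012,"base",400)
E
python3 fr.py
```

```text
cupwall [244 167  45  19 579] ((445.9507141113281, 276.8236999511719), (49.21239471435547, 20.64599609375), 84.30608367919922) z 0.08699053238802174 box [[433.0, 253.0], [454.0, 251.0], [459.0, 300.0], [438.0, 302.0]]
cupwall [342 167  44  18 551] ((456.28228759765625, 385.6040344238281), (48.68535614013672, 19.466670989990234), 84.22991943359375) z 0.08714843993346977 box [[444.0, 362.0], [464.0, 360.0], [468.0, 409.0], [449.0, 411.0]]
cupwall [255 274  23  14  66] ((581.5979614257812, 258.7066955566406), (30.669536590576172, 13.911712646484375), 51.833274841308594) z 0.08792936094759468 box [[567.0, 251.0], [578.0, 242.0], [597.0, 266.0], [586.0, 275.0]]
cupwall [349 274  23  13  65] ((592.500244140625, 378.9838562011719), (12.691143989562988, 30.32860565185547), 29.21491813659668) z 0.08813780459970827 box [[580.0, 389.0], [594.0, 363.0], [605.0, 369.0], [591.0, 395.0]]
plate [247 299  42  10 376] ((588.6680297851562, 263.2816162109375), (47.8131103515625, 12.112979888916016), 84.22808074951172) z 0.12111076496231821 box [[580.0, 240.0], [592.0, 239.0], [597.0, 286.0], [585.0, 288
[... 190 characters left out ...]
[607.0, 392.0], [595.0, 393.0]]
cheek [252 277  33  13 129] ((578.0140991210938, 263.7647399902344), (39.24037170410156, 16.776065826416016), 84.23884582519531) z 0.09505588864080144 box [[568.0, 245.0], [584.0, 243.0], [588.0, 282.0], [572.0, 284.0]]
cheek [343 277  33  13 136] ((589.0504150390625, 374.73455810546875), (39.212921142578125, 16.76723861694336), 84.39598846435547) z 0.09553165622642132 box [[579.0, 356.0], [595.0, 354.0], [599.0, 393.0], [583.0, 395.0]]
base [  231   151   154   118 13130] ((520.7265014648438, 324.54327392578125), (213.50733947753906, 173.61572265625), 84.81549072265625) z 0.01139119221094892 box [[425.0, 226.0], [598.0, 210.0], [617.0, 423.0], [444.0, 439.0]]
```

```bash
cat > rl.py <<'E'
from h import *
def roller(X,d,box):
    x0,x1,y0,y1=box
    Z=X[...,2]; b=(d>0)&(X[...,0]>x0)&(X[...,0]<x1)&(X[...,1]>y0)&(X[...,1]<y1)
    for lo in (.012,.045):
        r=cv2.minAreaRect((X[b&(Z>lo)&(Z<.06)][:,:2]*1000).astype(np.float32)); print(lo,np.round(r[0],1),np.round(r[1],1),round(r[2],1))
if __name__=="__main__":
    z=np.load("w1.npz"); c=(z["K"],float(z["k"]),z["R"],z["t"]); X=cloud(c,z["d"])
    roller(X,z["d"],(.37,.56,-.03,.09))
    z=np.load("top0.npz"); c=cam("top"); X=cloud(c,z["d"]); d=z["d"]
    roller(X,d,(.37,.56,-.03,.09)); roller(X,d,(.365,.56,-.2,-.07))
    Z=X[...,2]; b=(abs(Z-.012)<.004)&(X[...,0]>.4)&(X[...,0]<.66)&(X[...,1]>.19)&(X[...,1]<.46)
    r=cv2.minAreaRect((X[b][:,:2]*1000).astype(np.float32)); print("base top",r)
    for z0 in(.088,.122):
        b=(abs(Z-z0)<.004)&(X[...,0]>.4)&(X[...,0]<.66)&(X[...,1]>.19)&(X[...,1]<.46)
        n,L,st,_=cv2.connectedComponentsWithStats(b.astype(np.uint8))
        for i in range(1,n):
            if st[i,4]>20: print(z0,st[i,4],cv2.minAreaRect((X[L==i][:,:2]*1000).astype(np.float32)))
E
python3 rl.py
```

```text
0.012 [464.8  35. ] [147.6  54.6] 28.6
0.045 [459.3  26.5] [71.1 39.6] 23.8
0.012 [469.1  26.9] [146.   61.1] 23.2
0.045 [461.2  23.3] [69.8 41.5] 25.3
0.012 [ 459.6 -140.4] [ 61.2 147.5] 62.9
0.045 [ 451.7 -136.3] [42.8 70.3] 61.7
base top ((550.2501220703125, 321.4482421875), (216.03439331054688, 233.2250213623047), 84.9138412475586)
0.088 108 ((456.11419677734375, 384.4757995605469), (50.57810974121094, 19.948549270629883), 84.78437805175781)
0.088 111 ((446.0742492675781, 275.08575439453125), (48.74030685424805, 20.293296813964844), 84.74761962890625)
0.122 86 ((602.4434204101562, 371.1634521484375), (49.427879333496094, 11.885448455810547), 84.46150207519531)
0.122 89 ((591.6635131835938, 262.44696044921875), (51.488616943359375, 12.468173027038574), 82.53980255126953)
```

```bash
python3 -c "
from h import *
print(shift([.4595,.0255,.15],np.radians(114.5)))"
```

```text
(array([-0.2413, -1.8185,  0.9963]), np.float64(-0.2621700791223367))
```

Request:
apply_moves(
  linear=[
    [-0.12, -0.91, 0.5],
    [-0.12, -0.91, 0.5],
    [-0.12, -0.91, 0.5],
    [-0.12, -0.91, 0.5],
    [-0.12, -0.91, 0.5],
  ],
  spin=[0, 0, 0, 0, 0],
  jaw=[-1, -1, -1, -1, -1],
)

```text
time_s: 1.57
tool_pos: [0.453, 0.1546, 0.2216]
eef_rot: [-0.004, 0.053, 0.999, -0.004]
force: [-0.1, -1.3, -0.9]
finger_gap: 0.0856
```

Request:
apply_moves(
  linear=[
    [-0.12, -0.91, 0.5],
    [-0.12, -0.91, 0.5],
    [-0.12, -0.91, 0.5],
    [-0.12, -0.91, 0.5],
    [-0.12, -0.91, 0.5],
  ],
  spin=[-0.26, -0.26, -0.26, -0.26, -0.26],
  jaw=[-1, -1, -1, -1, -1],
)

```text
time_s: 1.98
tool_pos: [0.4576, 0.0198, 0.1475]
eef_rot: [-0.003, -0.209, 0.978, -0.001]
force: [-0.9, -1.0, 0.0]
finger_gap: 0.0856
```

Request:
apply_moves(
  linear=[
    [0, 0, 0],
    [0, 0, 0],
    [0, 0, 0],
  ],
  spin=[0, 0, 0],
  jaw=[-1, -1, -1],
)

```text
time_s: 2.23
tool_pos: [0.4609, 0.0271, 0.1508]
eef_rot: [0.001, -0.211, 0.978, 0.001]
force: [0.3, 0.0, 0.6]
finger_gap: 0.0856
```

```bash
python3 - <<'E'
from h import *
from rl import roller
s=bot.sense(); print(s["tool_pos"],s["joint_pos"])
p,d,c=snap("wrist","w2"); X=cloud(c,d); roller(X,d,(.37,.56,-.04,.1))
print(shift([.4595,.0255,.005],np.radians(114.5)))
E
```

```text
[0.4609 0.0271 0.1508] [-0.3359  0.1974  0.2791  1.8755 -0.0633  1.0759  1.9631]
0.012 [468.6  28.6] [147.9  61.1] 23.0
0.045 [460.2  25.1] [70.6 41.5] 23.1
(array([ 0.0149, -0.0052,  0.9731]), np.float64(-0.0014441963770418509))
```

View pics/w2.png

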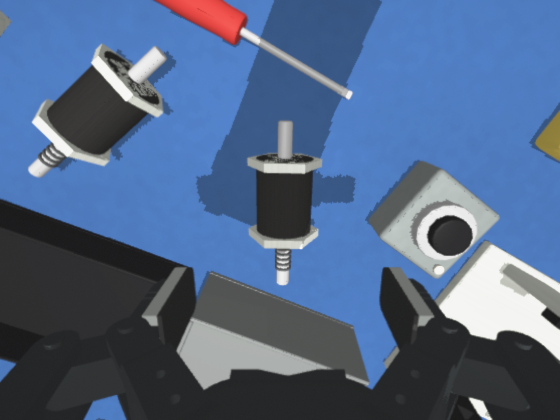

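Request:
apply_moves(
  linear=[
    [0.012, 0.01, 0.3],
    [0.012, 0.01, 0.6],
    [0.012, 0.01, 0.85],
    [0.012, 0.01, 0.97],
    [0.012, 0.01, 0.97],
  ],
  spin=[0.01, 0.01, 0.01, 0.01, 0.01],
  jaw=[-1, -1, -1, -1, -1],
)

```text
time_s: 2.7
tool_pos: [0.454, 0.0265, 0.0009]
eef_rot: [-0.005, -0.201, 0.98, 0.001]
force: [-1.1, 0.3, -0.1]
finger_gap: 0.0852
```

Request:
apply_moves(
  linear=[
    [0, 0, 0],
    [0, 0, 0],
    [0, 0, 0],
    [0, 0, 0],
    [0, 0, 0],
  ],
  spin=[0, 0, 0, 0, 0],
  jaw=[1, 1, 1, 1, 1],
)

```text
time_s: 3.12
tool_pos: [0.4612, 0.025, 0.0074]
eef_rot: [0.003, -0.199, 0.98, -0.0]
force: [-0.3, -0.4, 5.6]
finger_gap: 0.0468
```

Request:
apply_moves(
  linear=[
    [0, 0, 0],
    [0, 0, 0],
    [0, 0, 0],
    [0, 0, 0],
    [0, 0, 0],
  ],
  spin=[0, 0, 0, 0, 0],
  jaw=[1, 1, 1, 1, 1],
)

```text
time_s: 3.53
tool_pos: [0.4611, 0.025, 0.0074]
eef_rot: [0.003, -0.199, 0.98, -0.0]
force: [-0.3, -0.5, 6.3]
finger_gap: 0.0465
```

Request:
apply_moves(
  linear=[
    [0, 0, -0.3],
    [0, 0, -0.6],
    [0, 0, -1],
    [0, 0, -1],
    [0, 0, -1],
  ],
  spin=[0, 0, 0, 0, 0],
  jaw=[1, 1, 1, 1, 1],
)

```text
time_s: 3.95
tool_pos: [0.4634, 0.0249, 0.1621]
eef_rot: [0.008, -0.199, 0.98, -0.0]
force: [0.8, 0.2, -2.2]
finger_gap: 0.0461
```

```bash
python3 - <<'E'
from h import *
s=bot.sense(); print(s["tool_pos"],s["force"],s["finger_gap"],s["joint_pos"])
e=np.array([np.cos(np.radians(-5.5)),np.sin(np.radians(-5.5))]); n=np.array([-e[1],e[0]])
for N in(.4277,.3178):
    print("bay", e*.4185+n*N, e*.5565+n*N)
E
```

```text
[0.4634 0.0249 0.1621] [ 0.7977  0.1665 -2.2189] 0.04612987025173284 [-0.3461  0.1801  0.2941  1.8668 -0.0607  1.0875  1.9426]
bay [0.4576 0.3856] [0.5949 0.3724]
bay [0.447  0.2762] [0.5844 0.263 ]
```

```bash
python3 -c "
from h import *
print(shift([.4939,.3821,.16],np.radians(84.5)))"
```

```text
(array([-1.1164,  2.1132,  0.0233]), np.float64(0.24845811995907818))
```

Request:
apply_moves(
  linear=[
    [-0.37, 0.7, 0],
    [-0.37, 0.7, 0],
    [-0.37, 0.7, 0],
    [-0.37, 0.7, 0],
  ],
  spin=[0, 0, 0, 0],
  jaw=[1, 1, 1, 1],
)

```text
time_s: 4.28
tool_pos: [0.4669, 0.1539, 0.1546]
eef_rot: [0.001, -0.206, 0.979, 0.004]
force: [0.2, 2.0, -2.1]
finger_gap: 0.0466
```

Request:
apply_moves(
  linear=[
    [-0.37, 0.7, 0],
    [-0.37, 0.7, 0],
    [-0.37, 0.7, 0],
    [-0.37, 0.7, 0],
  ],
  spin=[0, 0, 0, 0],
  jaw=[1, 1, 1, 1],
)

```text
time_s: 4.62
tool_pos: [0.4757, 0.2725, 0.1543]
eef_rot: [0.0, -0.206, 0.979, 0.004]
force: [-0.9, 1.8, -2.4]
finger_gap: 0.0465
```

Request:
apply_moves(
  linear=[
    [-0.37, 0.71, 0],
    [-0.37, 0.71, 0],
    [-0.37, 0.71, 0],
    [-0.37, 0.71, 0],
    [-0.37, 0.71, 0],
  ],
  spin=[0.25, 0.25, 0.25, 0.25, 0.25],
  jaw=[1, 1, 1, 1, 1],
)

```text
time_s: 5.03
tool_pos: [0.4855, 0.3842, 0.1532]
eef_rot: [-0.001, 0.047, 0.999, -0.0]
force: [0.0, -2.0, -3.3]
finger_gap: 0.0463
```

Request:
apply_moves(
  linear=[
    [0, 0, 0],
    [0, 0, 0],
    [0, 0, 0],
  ],
  spin=[0, 0, 0],
  jaw=[1, 1, 1],
)

```text
time_s: 5.28
tool_pos: [0.4886, 0.3786, 0.1548]
eef_rot: [0.0, 0.05, 0.999, -0.001]
force: [-0.8, 0.2, -3.1]
finger_gap: 0.0463
```

```bash
python3 - <<'E'
from h import *
s=bot.sense(); print(s["tool_pos"],s["force"],s["joint_pos"])
print(shift([.4939,.3821,.09],np.radians(84.5)))
p,d,c=snap("wrist","w3")
E
```

```text
[0.4886 0.3786 0.1548] [-0.7687  0.2432 -3.12  ] [-0.8371  0.5025  0.2242  1.435  -0.1134  1.2175  0.8701]
(array([-0.0328,  0.0271,  0.4321]), np.float64(-0.0021654401060237083))
```

View pics/w3.png

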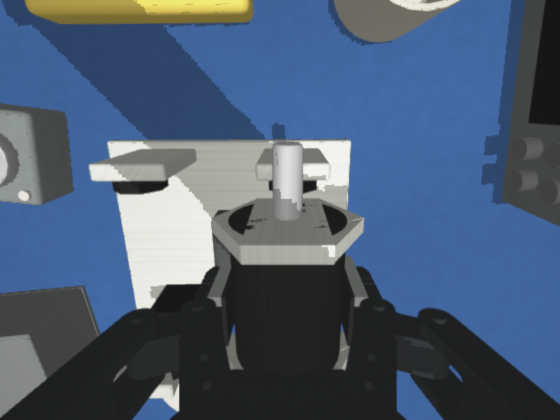

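```bash
cat > pin.py <<'E'
from h import *
def pin(d,c,zlo=.06):
    X=cloud(c,d); s=bot.sense()
    # points in tool frame
    R=rot(s["eef_rot"]); T=(X-s["tool_pos"])@R
    m=(d>0)&(abs(T[...,1])<.014)&(T[...,0]>.040)&(T[...,0]<.085)&(T[...,2]>-.05)&(T[...,2]<-.005)
    P=T[m]; print("pin n",len(P),"ends x",np.percentile(P[:,0],[1,99]),"y mid",(np.percentile(P[:,1],2)+np.percentile(P[:,1],98))/2)
    for a,b in((.042,.05),(.05,.056),(.056,.063)):
        q=P[(P[:,0]>a)&(P[:,0]<b)]
        if len(q): print(a,"y",(q[:,1].min()+q[:,1].max())/2,"top z",np.percentile(q[:,2],5),"->axis z",np.percentile(q[:,2],5)+.006)
    return X
if __name__=="__main__":
    p,d,c=snap("wrist"); X=pin(d,c)
    e=np.array([np.cos(np.radians(-5.5)),np.sin(np.radians(-5.5))]); n=np.array([-e[1],e[0]])
    b=(abs(X[...,2]-.088)<.003)&(X[...,0]<.48)&(X[...,0]>.43)&(X[...,1]>.24)&(X[...,1]<.42)
    N,L,st,_=cv2.connectedComponentsWithStats(b.astype(np.uint8))
    for i in range(1,N):
        if st[i,4]>80:
            q=X[L==i][:,:2]; print("wall e",np.percentile(q@e,[1,99]),"n",np.percentile(q@n,[1,99]))
    s=bot.sense(); print("tool e,n",s["tool_pos"][:2]@e,s["tool_pos"][:2]@n)
E
python3 pin.py
```

```text
pin n 2110 ends x [0.0402 0.066 ] y mid 0.0004062961708693716
0.042 y 0.0004880384644108467 top z -0.025426522811778166 ->axis z -0.019426522811778167
0.05 y 0.00031009772407594597 top z -0.02540461164263063 ->axis z -0.01940461164263063
0.056 y 0.00042191217711278406 top z -0.025574561189432184 ->axis z -0.019574561189432182
wall e [0.4076 0.4281] n [0.2944 0.343 ]
wall e [0.4073 0.4187] n [0.4034 0.4147]
wall e [0.4073 0.4259] n [0.4354 0.4529]
tool e,n 0.4498587344700373 0.4244373319476536
```

Request:
apply_moves(
  linear=[
    [-0.035, 0.024, 0.15],
    [-0.035, 0.024, 0.3],
    [-0.035, 0.024, 0.44],
    [-0.035, 0.024, 0.44],
    [-0.035, 0.024, 0.44],
  ],
  spin=[0, 0, 0, 0, 0],
  jaw=[1, 1, 1, 1, 1],
)

```text
time_s: 5.8
tool_pos: [0.4943, 0.3831, 0.089]
eef_rot: [0.0, 0.05, 0.999, 0.0]
force: [-0.4, -0.1, -2.6]
finger_gap: 0.0469
```

Request:
apply_moves(
  linear=[
    [0, 0, 0],
    [0, 0, 0],
    [0, 0, 0],
    [0, 0, 0],
  ],
  spin=[0, 0, 0, 0],
  jaw=[1, 1, 1, 1],
)

```text
time_s: 6.13
tool_pos: [0.4932, 0.384, 0.089]
eef_rot: [-0.0, 0.049, 0.999, 0.0]
force: [0.0, 0.2, -2.6]
finger_gap: 0.0467
```

```bash
cat > en.py <<'E'
from h import *
e=np.array([np.cos(np.radians(-5.5)),np.sin(np.radians(-5.5))]); n=np.array([-e[1],e[0]])
s=bot.sense(); R=rot(s["eef_rot"]); print("e %.4f n %.4f z %.4f yaw %.2f"%(s["tool_pos"][:2]@e,s["tool_pos"][:2]@n,s["tool_pos"][2],np.degrees(np.arctan2(R[1,1],R[0,1]))),"Fe %.1f Fn %.1f Fz %.1f"%(s["force"][:2]@e,s["force"][:2]@n,s["force"][2]),"gap %.4f t %.1f"%(s["finger_gap"],s["time_s"]))
E
python3 en.py
```

```text
e 0.4541 n 0.4295 z 0.0890 yaw 84.36 Fe 0.0 Fn 0.2 Fz -2.6 gap 0.0467 t 6.1
```

Request:
apply_moves(
  linear=[
    [-0.08, -0.01, 0],
    [-0.14, -0.01, 0],
    [-0.2, -0.01, 0],
    [-0.24, -0.01, 0],
    [-0.24, -0.01, 0],
  ],
  spin=[0, 0, 0, 0, 0],
  jaw=[1, 1, 1, 1, 1],
)

```text
time_s: 6.55
tool_pos: [0.5277, 0.3793, 0.0874]
eef_rot: [-0.003, 0.049, 0.999, -0.0]
force: [-6.3, 1.2, -1.8]
finger_gap: 0.0465
```

Request:
apply_moves(
  linear=[
    [0, 0, 0],
    [0, 0, 0],
  ],
  spin=[0, 0],
  jaw=[1, 1],
)

```text
time_s: 6.72
tool_pos: [0.5265, 0.3794, 0.0876]
eef_rot: [-0.003, 0.049, 0.999, -0.001]
force: [-6.8, 1.7, -1.4]
finger_gap: 0.0464
```

```bash
python3 en.py; python3 -c "
from pin import *
p,d,c=snap('wrist','w4'); pin(d,c)"
```

```text
e 0.4877 n 0.4281 z 0.0876 yaw 84.39 Fe -6.9 Fn 1.0 Fz -1.4 gap 0.0464 t 6.7
pin n 2228 ends x [0.0402 0.0644] y mid 0.0006319010229867716
0.042 y 0.0006613983895903887 top z -0.03404272550121996 ->axis z -0.02804272550121996
0.05 y 0.000637076844901361 top z -0.03499365392436375 ->axis z -0.028993653924363753
0.056 y 0.00047537521099515114 top z -0.03605217685571918 ->axis z -0.030052176855719183
```

Request:
apply_moves(
  linear=[
    [0, 0, 0.04],
    [0, 0, 0.08],
    [0, 0, 0.12],
    [0, 0, 0.12],
  ],
  spin=[0, 0, 0, 0],
  jaw=[1, 1, 1, 1],
)

```text
time_s: 7.1
tool_pos: [0.5267, 0.3798, 0.0696]
eef_rot: [-0.003, 0.049, 0.999, -0.0]
force: [-6.6, 1.4, 0.1]
finger_gap: 0.0465
```

```bash
python3 en.py; python3 -c "
from pin import *
p,d,c=snap('wrist','w5'); pin(d,c)"
```

```text
e 0.4879 n 0.4285 z 0.0696 yaw 84.42 Fe -6.7 Fn 0.7 Fz 0.1 gap 0.0465 t 7.1
pin n 5955 ends x [0.0408 0.0807] y mid 3.372473682930477e-05
0.042 y 0.0006666184407261729 top z -0.03326120237011932 ->axis z -0.027261202370119322
0.05 y 0.000627301472285075 top z -0.03409414698770706 ->axis z -0.028094146987707062
0.056 y 4.426801151894474e-05 top z -0.03492440005711973 ->axis z -0.02892440005711973
```

View pics/w5.png

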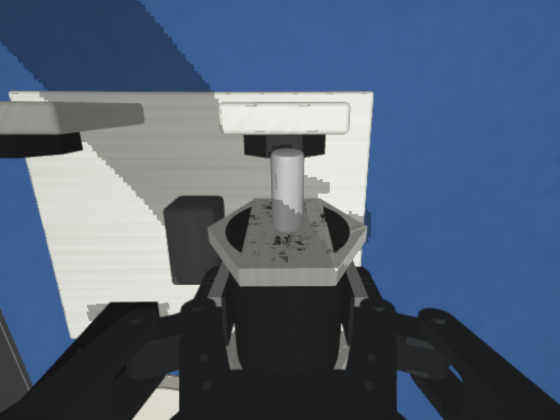

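Request:
apply_moves(
  linear=[
    [-0.03, 0, 0],
    [-0.06, 0, 0],
    [-0.085, 0, 0],
    [-0.085, 0, 0],
  ],
  spin=[0, 0, 0, 0],
  jaw=[1, 1, 1, 1],
)

```text
time_s: 7.48
tool_pos: [0.5378, 0.3787, 0.0691]
eef_rot: [-0.005, 0.049, 0.999, -0.001]
force: [-9.3, 1.0, -1.4]
finger_gap: 0.0466
```

```bash
python3 en.py; python3 -c "
from pin import *
p,d,c=snap('wrist','w6'); pin(d,c)"
```

```text
e 0.4990 n 0.4285 z 0.0691 yaw 84.42 Fe -9.4 Fn 0.1 Fz -1.4 gap 0.0466 t 7.5
pin n 5164 ends x [0.0407 0.0849] y mid 1.2190936778998587e-06
0.042 y 0.0006749966649688835 top z -0.034172346982541166 ->axis z -0.028172346982541167
0.05 y 0.0006503646161396376 top z -0.035130343185499575 ->axis z -0.029130343185499577
0.056 y 0.0006756552817724663 top z -0.036119622596292214 ->axis z -0.030119622596292216
```

Request:
apply_moves(
  linear=[
    [0, 0, 0.04],
    [0, 0, 0.08],
    [0, 0, 0.12],
    [0, 0, 0.16],
    [0, 0, 0.16],
  ],
  spin=[0, 0, 0, 0, 0],
  jaw=[1, 1, 1, 1, 1],
)

```text
time_s: 7.95
tool_pos: [0.539, 0.3796, 0.0468]
eef_rot: [-0.003, 0.048, 0.999, 0.0]
force: [-9.4, -0.0, 5.6]
finger_gap: 0.0465
```

```bash
python3 en.py; python3 -c "
from pin import *
p,d,c=snap('wrist','w7'); pin(d,c)"
```

```text
e 0.5002 n 0.4295 z 0.0468 yaw 84.46 Fe -9.4 Fn -0.9 Fz 5.6 gap 0.0465 t 8.0
pin n 6069 ends x [0.0408 0.0849] y mid -5.1822355353638855e-05
0.042 y 0.0007724061860962098 top z -0.030529803688141673 ->axis z -0.02452980368814167
0.05 y 0.0008176998577519973 top z -0.03105237736022713 ->axis z -0.025052377360227127
0.056 y 0.0006046406757615435 top z -0.03150328738550964 ->axis z -0.025503287385509645
```

View pics/w7.png

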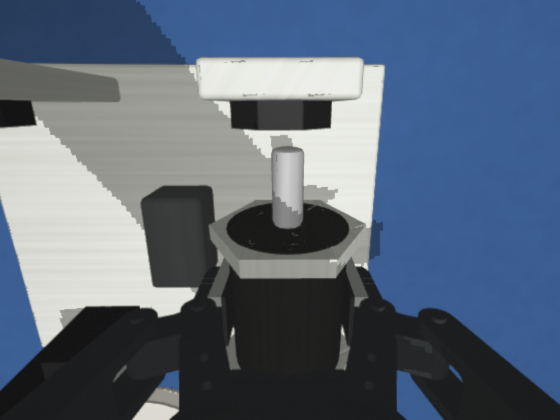

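Request:
apply_moves(
  linear=[
    [0, -0.01, 0.01],
    [0, -0.012, 0.02],
    [0, -0.012, 0.02],
  ],
  spin=[0, 0, 0],
  jaw=[1, 1, 1],
)

```text
time_s: 8.25
tool_pos: [0.54, 0.3794, 0.0459]
eef_rot: [-0.001, 0.048, 0.999, 0.002]
force: [-8.1, 0.8, 7.3]
finger_gap: 0.0463
```

```bash
python3 en.py; python3 -c "
from pin import *
p,d,c=snap('wrist','w8'); X=pin(d,c)
from en import e,n
b=(abs(X[...,2]-.0875)<.002)&(X[...,0]<.48)&(X[...,0]>.43)&(X[...,1]>.34)&(X[...,1]<.43)
q=X[b][:,:2]; print('wall e',np.percentile(q@e,[1,99]),'n',np.percentile(q@n,[1,99]))
"
```

```text
e 0.5011 n 0.4294 z 0.0459 yaw 84.50 Fe -8.1 Fn 0.0 Fz 7.3 gap 0.0463 t 8.2
pin n 5855 ends x [0.0407 0.0849] y mid -2.6608642970571764e-05
0.042 y 0.0007824204706890548 top z -0.030327594381785835 ->axis z -0.024327594381785833
0.05 y 0.0008263446337295533 top z -0.030763068922899126 ->axis z -0.024763068922899124
0.056 y 0.0006724965789643494 top z -0.03117483658449418 ->axis z -0.02517483658449418
e 0.5011 n 0.4294 z 0.0460 yaw 84.50 Fe -9.2 Fn 0.8 Fz 6.3 gap 0.0464 t 8.3
wall e [0.4075 0.4277] n [0.4041 0.4517]
```

Request:
apply_moves(
  linear=[
    [0.03, -0.01, 0],
    [0.05, -0.01, 0],
    [0.07, -0.01, 0],
    [0.1, -0.01, 0.01],
    [0.1, -0.01, 0.01],
  ],
  spin=[0, 0, 0, 0, 0],
  jaw=[1, 1, 1, 1, 1],
)

```text
time_s: 8.72
tool_pos: [0.5258, 0.3805, 0.0449]
eef_rot: [0.0, 0.047, 0.999, 0.003]
force: [-5.7, 3.0, 6.4]
finger_gap: 0.0462
```

```bash
python3 en.py; python3 -c "
from pin import *
p,d,c=snap('wrist','w9'); X=pin(d,c)
"
```

```text
e 0.4870 n 0.4291 z 0.0449 yaw 84.57 Fe -6.0 Fn 2.4 Fz 6.4 gap 0.0462 t 8.7
pin n 7370 ends x [0.041  0.0802] y mid 1.0825509426146997e-05
0.042 y 0.0006541822760064205 top z -0.028977430152638654 ->axis z -0.022977430152638652
0.05 y 0.0006636866922090775 top z -0.02926993674263758 ->axis z -0.02326993674263758
0.056 y 4.537834266108223e-06 top z -0.04218325503679769 ->axis z -0.036183255036797694
```

View pics/w9.png

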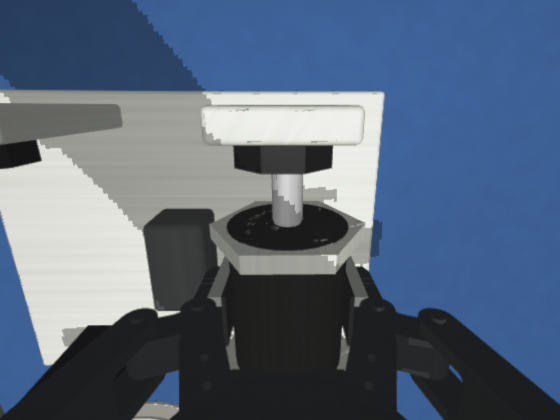

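Request:
apply_moves(
  linear=[
    [0, 0, 0],
    [0, 0, 0],
    [0, 0, 0],
    [0, 0, 0],
    [0, 0, 0],
  ],
  spin=[0, 0, 0, 0, 0],
  jaw=[-1, -1, -1, -1, -1],
)

```text
time_s: 9.18
tool_pos: [0.5275, 0.375, 0.0422]
eef_rot: [0.0, 0.05, 0.999, -0.0]
force: [0.5, -0.7, 0.4]
finger_gap: 0.0853
```

Request:
apply_moves(
  linear=[
    [0, 0, -0.15],
    [0, 0, -0.4],
    [0, 0, -0.7],
    [0, 0, -1],
    [0, 0, -1],
  ],
  spin=[0, 0, 0, 0, 0],
  jaw=[-1, -1, -1, -1, -1],
)

```text
time_s: 9.6
tool_pos: [0.5311, 0.378, 0.2017]
eef_rot: [0.006, 0.05, 0.999, 0.005]
force: [1.3, 0.6, 2.0]
finger_gap: 0.0856
```

Request:
apply_moves(
  linear=[
    [0, 0, 0],
    [0, 0, 0],
  ],
  spin=[0, 0],
  jaw=[-1, -1],
)

```text
time_s: 9.77
tool_pos: [0.5271, 0.3758, 0.1928]
eef_rot: [0.001, 0.05, 0.999, 0.0]
force: [-0.6, -0.2, -0.9]
finger_gap: 0.0851
```

```bash
cat > seat.py <<'E'
from h import *
from en import e,n
def seat(X,d,N):
    E=X[...,:2]@e; Q=X[...,:2]@n; Z=X[...,2]
    m=(d>0)&(abs(Q-N)<.014)&(E>.420)&(E<.449)&(Z>.055)&(Z<.08)
    print("pin: e min %.4f"%E[m].min())
    for a,b in((.429,.437),(.437,.447)):
        k=m&(E>a)&(E<b); print("  n mid %.4f top z %.4f"%((Q[k].min()+Q[k].max())/2,np.percentile(Z[k],95)))
    for lab,a,b in(("cap pin side",.44,.465),("cap plunger side",.5,.54)):
        k=(d>0)&(abs(Q-N)<.03)&(E>a)&(E<b)&(Z>.085)&(Z<.1); print(lab,k.sum(),"e",np.percentile(E[k],[2,98]),"z",np.median(Z[k]),"n mid",(Q[k].min()+Q[k].max())/2) if k.sum()>5 else print(lab,"none")
    k=(d>0)&(abs(Q-N)<.014)&(E>.525)&(E<.55)&(Z>.05)&(Z<.085)
    if k.sum()>5: print("plunger n",(np.percentile(Q[k],2)+np.percentile(Q[k],98))/2,"top",np.percentile(Z[k],95))
if __name__=="__main__":
    import sys
    p,d,c=snap("wrist",sys.argv[2]); seat(cloud(c,d),d,float(sys.argv[1]))
E
python3 seat.py .428 w10; python3 -c "
from h import *
print(shift([.4517,-.1363,.15],np.radians(62.3)))"
```

```text
e 0.4886 n 0.4245 z 0.1928 yaw 84.32 Fe -0.5 Fn -0.3 Fz -0.9 gap 0.0851 t 9.8
pin: e min 0.4200
  n mid 0.4290 top z 0.0735
  n mid 0.4290 top z 0.0735
cap pin side 902 e [0.4497 0.4647] z 0.09081671643699762 n mid 0.42956110172959905
cap plunger side 910 e [0.5005 0.5194] z 0.0891568268676252 n mid 0.4301201811947329
plunger n 0.4279893422200864 top 0.0782934205614502
(array([ 0.156 , -3.4428,  0.2793]), np.float64(0.192178247359434))
```

View pics/w10.png

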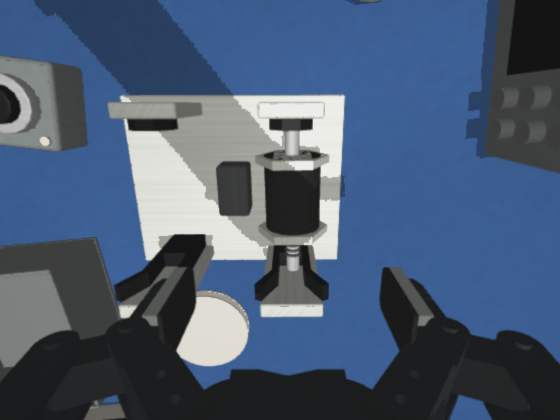

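Request:
apply_moves(
  linear=[
    [0.04, -0.86, 0],
    [0.04, -0.86, 0],
    [0.04, -0.86, 0],
    [0.04, -0.86, 0],
  ],
  spin=[0, 0, 0, 0],
  jaw=[-1, -1, -1, -1],
)

```text
time_s: 10.15
tool_pos: [0.5067, 0.2359, 0.1896]
eef_rot: [-0.003, 0.056, 0.998, -0.005]
force: [0.5, -1.7, -0.1]
finger_gap: 0.0857
```

Request:
apply_moves(
  linear=[
    [0.04, -0.86, 0],
    [0.04, -0.86, 0],
    [0.04, -0.86, 0],
    [0.04, -0.86, 0],
  ],
  spin=[0, 0, 0, 0],
  jaw=[-1, -1, -1, -1],
)

```text
time_s: 10.48
tool_pos: [0.4873, 0.1093, 0.1906]
eef_rot: [-0.002, 0.056, 0.998, -0.004]
force: [-1.2, -1.0, 0.1]
finger_gap: 0.085
```

Request:
apply_moves(
  linear=[
    [0.04, -0.86, 0],
    [0.04, -0.86, 0],
    [0.04, -0.86, 0],
    [0.04, -0.86, 0],
  ],
  spin=[0, 0, 0, 0],
  jaw=[-1, -1, -1, -1],
)

```text
time_s: 10.82
tool_pos: [0.4678, -0.0175, 0.191]
eef_rot: [-0.002, 0.056, 0.998, -0.003]
force: [0.3, -1.5, 0.9]
finger_gap: 0.0851
```

Request:
apply_moves(
  linear=[
    [0.04, -0.86, 0.28],
    [0.04, -0.86, 0.28],
    [0.04, -0.86, 0.28],
    [0.04, -0.86, 0.28],
    [0.04, -0.86, 0.28],
  ],
  spin=[0.19, 0.19, 0.19, 0.19, 0.19],
  jaw=[-1, -1, -1, -1, -1],
)

```text
time_s: 11.23
tool_pos: [0.4486, -0.1393, 0.148]
eef_rot: [-0.003, 0.241, 0.97, -0.002]
force: [0.5, 0.5, 0.7]
finger_gap: 0.0852
```

Request:
apply_moves(
  linear=[
    [0, 0, 0],
    [0, 0, 0],
    [0, 0, 0],
  ],
  spin=[0, 0, 0],
  jaw=[-1, -1, -1],
)

```text
time_s: 11.48
tool_pos: [0.4525, -0.133, 0.1502]
eef_rot: [-0.0, 0.235, 0.972, 0.0]
force: [-0.0, -0.5, 0.4]
finger_gap: 0.0857
```

```bash
python3 - <<'E'
from h import *
from rl import roller
s=bot.sense(); print(s["tool_pos"],s["joint_pos"])
p,d,c=snap("wrist","w11"); X=cloud(c,d); roller(X,d,(.365,.56,-.22,-.06))
print(shift([.4517,-.1363,.005],np.radians(62.3)))
E
```

```text
[ 0.4525 -0.133   0.1502] [-0.1991  0.234   0.5324  1.8578 -0.1344  1.0854  1.4805]
0.012 [ 438.8 -129.4] [ 62.  192.7] 62.9
0.045 [ 451.4 -135.5] [41.5 70.1] 62.6
(array([-0.0046, -0.0217,  0.9688]), np.float64(0.004343245054216016))
```

Request:
apply_moves(
  linear=[
    [-0.003, -0.018, 0.3],
    [-0.003, -0.018, 0.6],
    [-0.003, -0.018, 0.85],
    [-0.003, -0.018, 0.98],
    [-0.003, -0.018, 0.98],
  ],
  spin=[0, 0, 0, 0, 0],
  jaw=[-1, -1, -1, -1, -1],
)

```text
time_s: 11.95
tool_pos: [0.4467, -0.1349, -0.0011]
eef_rot: [-0.005, 0.236, 0.972, 0.0]
force: [-0.5, 0.1, -0.2]
finger_gap: 0.0854
```

Request:
apply_moves(
  linear=[
    [0, 0, 0],
    [0, 0, 0],
    [0, 0, 0],
    [0, 0, 0],
    [0, 0, 0],
  ],
  spin=[0, 0, 0, 0, 0],
  jaw=[1, 1, 1, 1, 1],
)

```text
time_s: 12.37
tool_pos: [0.4536, -0.1379, 0.0059]
eef_rot: [0.003, 0.237, 0.972, 0.001]
force: [0.3, 1.2, 5.8]
finger_gap: 0.0465
```

Request:
apply_moves(
  linear=[
    [0, 0, 0],
    [0, 0, 0],
    [0, 0, 0],
  ],
  spin=[0, 0, 0],
  jaw=[1, 1, 1],
)

```text
time_s: 12.62
tool_pos: [0.4536, -0.1379, 0.0058]
eef_rot: [0.003, 0.237, 0.972, 0.001]
force: [-0.9, 1.5, 7.1]
finger_gap: 0.0466
```

Request:
apply_moves(
  linear=[
    [0, 0, -0.3],
    [0, 0, -0.6],
    [0, 0, -1],
    [0, 0, -1],
    [0, 0, -1],
  ],
  spin=[0, 0, 0, 0, 0],
  jaw=[1, 1, 1, 1, 1],
)

```text
time_s: 13.03
tool_pos: [0.4557, -0.1396, 0.1602]
eef_rot: [0.007, 0.237, 0.971, 0.001]
force: [1.4, -0.5, -3.9]
finger_gap: 0.0463
```

```bash
python3 - <<'E'
from en import *
t=e*.455+n*.318; print(t,shift([t[0],t[1],.16],np.radians(84.5)))
E
```

```text
e 0.4670 n -0.0952 z 0.1602 yaw 62.56 Fe 1.5 Fn -0.3 Fz -3.9 gap 0.0463 t 13.0
[0.4834 0.2729] (array([ 1.1033,  2.5256, -0.0019]), np.float64(-0.1914529932593878))
```

Request:
apply_moves(
  linear=[
    [0.37, 0.84, 0],
    [0.37, 0.84, 0],
    [0.37, 0.84, 0],
    [0.37, 0.84, 0],
  ],
  spin=[0, 0, 0, 0],
  jaw=[1, 1, 1, 1],
)

```text
time_s: 13.37
tool_pos: [0.4586, 0.0086, 0.1524]
eef_rot: [-0.002, 0.232, 0.973, 0.003]
force: [-0.3, 1.4, -3.8]
finger_gap: 0.0464
```

Request:
apply_moves(
  linear=[
    [0.37, 0.84, 0],
    [0.37, 0.84, 0],
    [0.37, 0.84, 0],
    [0.37, 0.84, 0],
  ],
  spin=[0, 0, 0, 0],
  jaw=[1, 1, 1, 1],
)

```text
time_s: 13.7
tool_pos: [0.4667, 0.1463, 0.1524]
eef_rot: [-0.001, 0.232, 0.973, 0.003]
force: [0.3, 2.1, -2.9]
finger_gap: 0.0463
```

Request:
apply_moves(
  linear=[
    [0.37, 0.84, 0],
    [0.37, 0.84, 0],
    [0.37, 0.84, 0],
    [0.37, 0.84, 0],
    [0.37, 0.84, 0],
  ],
  spin=[-0.19, -0.19, -0.19, -0.19, -0.19],
  jaw=[1, 1, 1, 1, 1],
)

```text
time_s: 14.12
tool_pos: [0.4747, 0.2812, 0.1519]
eef_rot: [-0.001, 0.044, 0.999, 0.002]
force: [0.3, -0.2, -3.4]
finger_gap: 0.0463
```

Request:
apply_moves(
  linear=[
    [0, 0, 0],
    [0, 0, 0],
    [0, 0, 0],
  ],
  spin=[0, 0, 0],
  jaw=[1, 1, 1],
)

```text
time_s: 14.37
tool_pos: [0.4775, 0.272, 0.1528]
eef_rot: [-0.0, 0.051, 0.999, -0.001]
force: [0.2, -0.3, -2.8]
finger_gap: 0.0467
```

```bash
python3 en.py; python3 -c "
from pin import *
p,d,c=snap('wrist','w12'); X=pin(d,c)"
```

```text
e 0.4492 n 0.3165 z 0.1528 yaw 84.16 Fe 0.2 Fn -0.3 Fz -2.8 gap 0.0467 t 14.4
pin n 2284 ends x [0.0403 0.0675] y mid 0.0005163737319754847
0.042 y 0.0004611079520762205 top z -0.026891422962383407 ->axis z -0.02089142296238341
0.05 y 0.00040863930773182107 top z -0.02684616955142306 ->axis z -0.020846169551423058
0.056 y 0.0005873859204562405 top z -0.026980585628242286 ->axis z -0.020980585628242288
```

Request:
apply_moves(
  linear=[
    [-0.053, 0.01, 0.15],
    [-0.053, 0.01, 0.3],
    [-0.053, 0.01, 0.43],
    [-0.053, 0.01, 0.43],
    [-0.053, 0.01, 0.43],
  ],
  spin=[0, 0, 0, 0, 0],
  jaw=[1, 1, 1, 1, 1],
)

```text
time_s: 14.83
tool_pos: [0.4858, 0.2736, 0.0887]
eef_rot: [-0.0, 0.051, 0.999, -0.0]
force: [-0.1, -0.4, -3.5]
finger_gap: 0.0468
```

Request:
apply_moves(
  linear=[
    [0, 0, 0],
    [0, 0, 0],
    [0, 0, 0],
  ],
  spin=[0, 0, 0],
  jaw=[1, 1, 1],
)

```text
time_s: 15.08
tool_pos: [0.4852, 0.275, 0.0892]
eef_rot: [-0.0, 0.049, 0.999, 0.0]
force: [-0.5, -0.6, -4.0]
finger_gap: 0.0469
```

```bash
python3 en.py
```

```text
e 0.4566 n 0.3203 z 0.0892 yaw 84.34 Fe -0.4 Fn -0.7 Fz -4.0 gap 0.0469 t 15.1
```

Request:
apply_moves(
  linear=[
    [-0.06, -0.015, 0.01],
    [-0.12, -0.015, 0.01],
    [-0.18, -0.015, 0.01],
    [-0.22, -0.015, 0.01],
    [-0.22, -0.015, 0.01],
  ],
  spin=[0, 0, 0, 0, 0],
  jaw=[1, 1, 1, 1, 1],
)

```text
time_s: 15.5
tool_pos: [0.5169, 0.2694, 0.0861]
eef_rot: [-0.002, 0.05, 0.999, -0.001]
force: [-6.5, 0.7, -4.0]
finger_gap: 0.0466
```

```bash
python3 en.py; python3 -c "
from pin import *
p,d,c=snap('wrist','w13'); X=pin(d,c)"
```

```text
e 0.4887 n 0.3177 z 0.0861 yaw 84.31 Fe -6.5 Fn 0.1 Fz -4.0 gap 0.0466 t 15.5
pin n 2358 ends x [0.0403 0.0655] y mid 0.0005153305391587064
0.042 y 0.0005576409373623417 top z -0.03421493284870348 ->axis z -0.02821493284870348
0.05 y 0.0004827831290804656 top z -0.03520487279432053 ->axis z -0.029204872794320533
0.056 y 0.000441475094048105 top z -0.0360243087699418 ->axis z -0.030024308769941804
```

Request:
apply_moves(
  linear=[
    [0, 0, 0.04],
    [0, 0, 0.08],
    [0, 0, 0.11],
    [0, 0, 0.11],
  ],
  spin=[0, 0, 0, 0],
  jaw=[1, 1, 1, 1],
)

```text
time_s: 15.88
tool_pos: [0.516, 0.2702, 0.0698]
eef_rot: [-0.002, 0.049, 0.999, -0.0]
force: [-5.8, 2.0, -1.9]
finger_gap: 0.0465
```

Request:
apply_moves(
  linear=[
    [-0.03, 0, 0],
    [-0.06, 0, 0],
    [-0.09, 0, 0],
    [-0.09, 0, 0],
  ],
  spin=[0, 0, 0, 0],
  jaw=[1, 1, 1, 1],
)

```text
time_s: 16.22
tool_pos: [0.5279, 0.269, 0.0694]
eef_rot: [-0.004, 0.049, 0.999, -0.0]
force: [-8.3, 2.1, -3.1]
finger_gap: 0.0466
```

```bash
python3 en.py; python3 -c "
from pin import *
p,d,c=snap('wrist','w14'); X=pin(d,c)"
```

```text
e 0.4997 n 0.3184 z 0.0694 yaw 84.41 Fe -8.5 Fn 1.3 Fz -3.1 gap 0.0466 t 16.2
pin n 5245 ends x [0.0407 0.0849] y mid 7.819824966701777e-06
0.042 y 0.0005428715079080801 top z -0.034116339521025385 ->axis z -0.028116339521025387
0.05 y 0.0005100112809163135 top z -0.0349113354241647 ->axis z -0.0289113354241647
0.056 y 0.0004403140261608654 top z -0.03569505067011032 ->axis z -0.029695050670110322
```

Request:
apply_moves(
  linear=[
    [-0.01, 0, 0.04],
    [-0.01, 0, 0.08],
    [-0.01, 0, 0.12],
    [-0.01, 0, 0.16],
    [-0.01, 0, 0.17],
  ],
  spin=[0, 0, 0, 0, 0],
  jaw=[1, 1, 1, 1, 1],
)

```text
time_s: 16.68
tool_pos: [0.5304, 0.2697, 0.0453]
eef_rot: [-0.003, 0.048, 0.999, 0.0]
force: [-9.0, 0.7, 7.4]
finger_gap: 0.0467
```

Request:
apply_moves(
  linear=[
    [0, -0.005, 0.01],
    [0, -0.005, 0.01],
  ],
  spin=[0, 0],
  jaw=[1, 1],
)

```text
time_s: 16.85
tool_pos: [0.5315, 0.2696, 0.0452]
eef_rot: [-0.001, 0.048, 0.999, 0.001]
force: [-9.6, 0.5, 5.8]
finger_gap: 0.0465
```

```bash
python3 en.py; python3 -c "
from pin import *
p,d,c=snap('wrist','w15'); X=pin(d,c)
from en import e,n
b=(abs(X[...,2]-.0875)<.002)&(X[...,0]<.48)&(X[...,0]>.43)&(X[...,1]>.22)&(X[...,1]<.32)
q=X[b][:,:2]; print('wall e',np.percentile(q@e,[1,99]),'n',np.percentile(q@n,[1,99]))"
```

```text
e 0.5032 n 0.3192 z 0.0452 yaw 84.46 Fe -9.6 Fn -0.5 Fz 5.8 gap 0.0465 t 16.9
pin n 5496 ends x [0.0408 0.0848] y mid -2.3323750071171413e-05
0.042 y 0.0005981193390592649 top z -0.03143500623111002 ->axis z -0.025435006231110023
0.05 y 0.0006374912380302748 top z -0.031930168803240566 ->axis z -0.025930168803240568
0.056 y 0.0006365958503870063 top z -0.03249489167333405 ->axis z -0.026494891673334055
e 0.5031 n 0.3193 z 0.0453 yaw 84.46 Fe -9.4 Fn -0.2 Fz 5.6 gap 0.0469 t 16.9
wall e [0.4077 0.428 ] n [0.2941 0.3417]
```

Request:
apply_moves(
  linear=[
    [0.02, -0.01, 0.008],
    [0.04, -0.01, 0.008],
    [0.06, -0.01, 0.008],
    [0.1, -0.01, 0.012],
    [0.1, -0.01, 0.012],
  ],
  spin=[0, 0, 0, 0, 0],
  jaw=[1, 1, 1, 1, 1],
)

```text
time_s: 17.32
tool_pos: [0.5172, 0.2707, 0.0441]
eef_rot: [0.0, 0.048, 0.999, 0.002]
force: [-5.5, 1.7, 5.1]
finger_gap: 0.0464
```

```bash
python3 en.py; python3 -c "
from pin import *
p,d,c=snap('wrist','w16'); X=pin(d,c)"
```

```text
e 0.4889 n 0.3190 z 0.0441 yaw 84.52 Fe -5.7 Fn 1.2 Fz 5.1 gap 0.0464 t 17.3
pin n 7744 ends x [0.041  0.0819] y mid -1.3198459929367884e-06
0.042 y 0.0006336664599836694 top z -0.03030186583008896 ->axis z -0.02430186583008896
0.05 y 0.0004612728976470938 top z -0.030642738761678043 ->axis z -0.024642738761678044
0.056 y -8.799109102485599e-05 top z -0.04310270155866139 ->axis z -0.03710270155866139
```

View pics/w16.png

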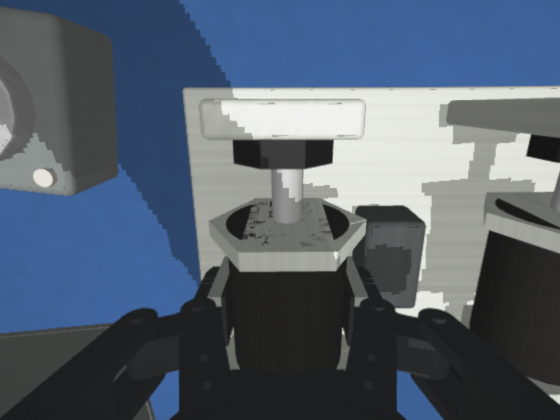

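Request:
apply_moves(
  linear=[
    [0, 0, 0],
    [0, 0, 0],
    [0, 0, 0],
    [0, 0, 0],
    [0, 0, 0],
  ],
  spin=[0, 0, 0, 0, 0],
  jaw=[-1, -1, -1, -1, -1],
)

```text
time_s: 17.78
tool_pos: [0.5187, 0.2668, 0.0421]
eef_rot: [0.001, 0.05, 0.999, -0.0]
force: [0.0, -0.4, -0.5]
finger_gap: 0.0854
```

Request:
apply_moves(
  linear=[
    [0, 0, -0.15],
    [0, 0, -0.4],
    [0, 0, -0.7],
    [0, 0, -1],
    [0, 0, -1],
  ],
  spin=[0, 0, 0, 0, 0],
  jaw=[-1, -1, -1, -1, -1],
)

```text
time_s: 18.2
tool_pos: [0.5227, 0.269, 0.2007]
eef_rot: [0.007, 0.05, 0.999, 0.004]
force: [1.7, 0.7, 1.2]
finger_gap: 0.0856
```

Request:
apply_moves(
  linear=[
    [0, 0, 0],
    [0, 0, 0],
  ],
  spin=[0, 0],
  jaw=[-1, -1],
)

```text
time_s: 18.37
tool_pos: [0.518, 0.2672, 0.1921]
eef_rot: [0.0, 0.05, 0.999, 0.0]
force: [0.1, -0.7, 0.2]
finger_gap: 0.0851
```

```bash
python3 seat.py .318 w17; python3 -c "
from h import *
from seat import seat
p,d,c=snap('wrist'); seat(cloud(c,d),d,.428)
p,d,c=snap('top'); np.savez('top0.npz',p=p,d=d)"; python3 obj.py | grep -E '^[0-9]+ px \[(3[5-9]|4)'; python3 -c "
from h import *
print(shift([.45,-.26,.3],np.radians(84.5)))"
```

```text
e 0.4900 n 0.3156 z 0.1921 yaw 84.32 Fe 0.2 Fn -0.7 Fz 0.2 gap 0.0851 t 18.4
pin: e min 0.4205
  n mid 0.3192 top z 0.0721
  n mid 0.3192 top z 0.0719
cap pin side 827 e [0.4495 0.4646] z 0.08999144563516229 n mid 0.31939265646708376
cap plunger side 865 e [0.5007 0.5193] z 0.08866610115300813 n mid 0.31944166258647644
plunger n 0.31800268860708736 top 0.07953046191899452
e 0.4891 n 0.3152 z 0.1905 yaw 84.33 Fe -0.0 Fn -0.1 Fz -1.4 gap 0.0857 t 18.4
pin: e min 0.4205
  n mid 0.4284 top z 0.0733
  n mid 0.4286 top z 0.0736
cap pin side 943 e [0.4498 0.4647] z 0.09081356110731836 n mid 0.42851836422701334
cap plunger side 965 e [0.5005 0.5195] z 0.08920447696165584 n mid 0.4294001831418178
plunger n 0.42793364570653314 top 0.08102546168863245
4 px [374 104  37  27] z90 0.016 ctr [ 742.9 -332.4] size 101 71 ang 85.8 rgb [ 69. 123.  92.]
9 px [434 141  34  38] z90 0.034 ctr [ 616.8 -483.5] size 96 55 ang 28.3 rgb [29. 28. 30.]
10 px [380 146  13  32] z90 0.021 ctr [ 617.4 -309.4] size 88 25 ang 169.4 rgb [248. 248. 245.]
11 px [399 178  27  32] z90 0.022 ctr [ 523.7 -376.3] size 87 60 ang 9.9 rgb [246.5 246.  244. ]
12 px [359 192  14  33] z90 0.022 ctr [ 489.7 -247. ] size 88 24 ang 7.0 rgb [250. 250. 248.]
14 px [360 226  22  37] z90 0.022 ctr [ 392.6 -244.8] size 88 59 ang 156.8 rgb [247. 247. 246.]
15 px [400 231  19  33] z90 0.022 ctr [ 382.  -361.7] size 87 26 ang 157.6 rgb [248. 248. 246.]
16 px [441 241  40  43] z90 0.052 ctr [ 339.  -489.5] size 148 63 ang 41.7 rgb [210. 128. 155.]
18 px [359 292  56  23] z90 0.052 ctr [ 237.3 -287.7] size 145 57 ang 88.3 rgb [112.  53. 147.]
(array([ 0.0973, -3.5399, -0.7262]), np.float64(-0.0013997626470472202))
```

Request:
apply_moves(
  linear=[
    [0.03, -0.9, -0.18],
    [0.03, -0.9, -0.18],
    [0.03, -0.9, -0.18],
    [0.03, -0.9, -0.18],
  ],
  spin=[0, 0, 0, 0],
  jaw=[-1, -1, -1, -1],
)

```text
time_s: 18.85
tool_pos: [0.4996, 0.1247, 0.2187]
eef_rot: [-0.001, 0.054, 0.999, -0.003]
force: [-0.2, -2.1, 0.2]
finger_gap: 0.085
```

Request:
apply_moves(
  linear=[
    [0.03, -0.9, -0.18],
    [0.03, -0.9, -0.18],
    [0.03, -0.9, -0.18],
    [0.03, -0.9, -0.18],
  ],
  spin=[0, 0, 0, 0],
  jaw=[-1, -1, -1, -1],
)

```text
time_s: 19.18
tool_pos: [0.4809, -0.009, 0.2461]
eef_rot: [-0.0, 0.055, 0.998, -0.002]
force: [0.5, -0.3, 0.4]
finger_gap: 0.0854
```

Request:
apply_moves(
  linear=[
    [0.03, -0.9, -0.18],
    [0.03, -0.9, -0.18],
    [0.03, -0.9, -0.18],
    [0.03, -0.9, -0.18],
  ],
  spin=[0, 0, 0, 0],
  jaw=[-1, -1, -1, -1],
)

```text
time_s: 19.52
tool_pos: [0.4621, -0.1427, 0.2732]
eef_rot: [-0.0, 0.055, 0.998, -0.003]
force: [-0.2, -1.6, 0.9]
finger_gap: 0.0854
```

Request:
apply_moves(
  linear=[
    [0.03, -0.9, -0.18],
    [0.03, -0.9, -0.18],
    [0.03, -0.9, -0.18],
    [0.03, -0.9, -0.18],
    [0.03, -0.9, -0.18],
  ],
  spin=[0, 0, 0, 0, 0],
  jaw=[-1, -1, -1, -1, -1],
)

```text
time_s: 19.93
tool_pos: [0.444, -0.2739, 0.2994]
eef_rot: [-0.001, 0.055, 0.999, -0.002]
force: [-0.6, -0.7, -0.0]
finger_gap: 0.0852
```

Request:
apply_moves(
  linear=[
    [0, 0, 0],
    [0, 0, 0],
    [0, 0, 0],
  ],
  spin=[0, 0, 0],
  jaw=[-1, -1, -1],
)

```text
time_s: 20.18
tool_pos: [0.4473, -0.2657, 0.2989]
eef_rot: [-0.001, 0.047, 0.999, 0.001]
force: [-0.0, -0.1, 0.7]
finger_gap: 0.0855
```

```bash
cat > hw.py <<'E'
from h import *
import sys
def hw(name=None,cm="wrist"):
    p,d,c=snap(cm,name); X=cloud(c,d)
    m=(d>0)&(X[...,2]>.016)&(X[...,2]<.026)&(p.min(-1)>150)&(X[...,0]<.69)&(X[...,1]<-.19)
    n,L,st,_=cv2.connectedComponentsWithStats(m.astype(np.uint8))
    for i in range(1,n):
        if st[i,4]<(200 if cm=="wrist" else 60): continue
        v,u=np.nonzero(L==i); P=onz(c,np.c_[u,v],.020)[:,:2]*1000
        r=cv2.minAreaRect(P.astype(np.float32)); a=r[2]; w,h=r[1]
        if h>w: w,h,a=h,w,a+90
        out="px%s ctr %s size %.0fx%.0f ang %.1f"%(st[i,:4],np.round(r[0],1),w,h,(a+90)%180-90)
        if h>40: # angle piece: long arm = side of rect with more points
            al=np.radians(a); ex=np.array([np.cos(al),np.sin(al)]); ey=np.array([-ex[1],ex[0]])
            q=P-np.array(r[0]); qx,qy=q@ex,q@ey
            sg=np.sign((qy>h/2-10).sum()-(qy<-h/2+10).sum()); sx=np.sign(((qx>w/2-20)).sum()-(qx<-w/2+20).sum())
            out+=" LONG ARM ctr %s corner toward %s short arm toward %s"%(np.round(np.array(r[0])+ey*sg*(h/2-10),1),np.round(ex*sx,2),np.round(-ey*sg,2))
        print(out)
if __name__=="__main__":
    s=bot.sense(); print(s["tool_pos"],s["joint_pos"]); hw(*sys.argv[1:])
E
python3 hw.py w18
```

```text
[ 0.4473 -0.2657  0.2989] [ 0.03    0.2455  0.6041  1.4768 -0.1401  1.465   2.111 ]
px[269  82  43  78] ctr [ 390.6 -245.1] size 84x54 ang -23.5 LONG ARM ctr [ 383.8 -260.8] corner toward [ 0.92 -0.4 ] short arm toward [0.4  0.92]
px[191  86  30  71] ctr [ 379.9 -362.5] size 85x20 ang -22.7
px[289 165  27  61] ctr [ 488.2 -247.7] size 85x20 ang 7.0
px[185 201  55  57] ctr [ 521.8 -377.5] size 85x54 ang 9.1 LONG ARM ctr [ 524.5 -394.6] corner toward [0.99 0.16] short arm toward [-0.16  0.99]
px[260 256  16  51] ctr [ 616.3 -310.3] size 85x20 ang -10.2
```

View pics/w18.png

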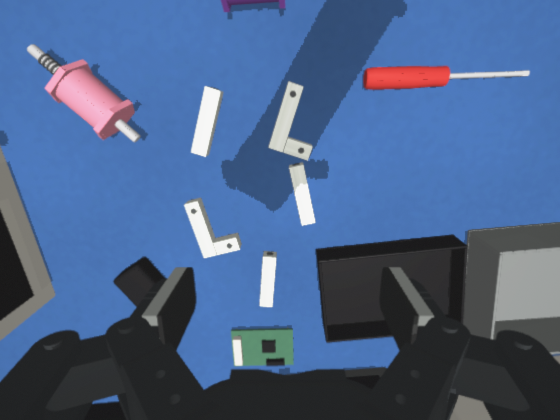

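```bash
python3 - <<'E'
from h import *
z=np.load("top0.npz"); c=cam("top"); X=cloud(c,z["d"]); Z=X[...,2]
for lab,z0,b in(("tray",.04,(.55,.74,-.26,-.0)),("bin",.075,(.54,.75,-.03,.18))):
    m=(z["d"]>0)&(abs(Z-z0)<.005)&(X[...,0]>b[0])&(X[...,0]<b[1])&(X[...,1]>b[2])&(X[...,1]<b[3])
    print(lab,m.sum(),cv2.minAreaRect((X[m][:,:2]*1000).astype(np.float32)))
print(shift([.4882,-.2477,.10],np.radians(97)))
print(shift([.4882,-.2477,.004],np.radians(97)))
E
```

```text
tray 386 ((649.2997436523438, -118.23306274414062), (235.23410034179688, 162.37203979492188), 89.71370697021484)
bin 396 ((651.9844360351562, 72.92918395996094), (166.6913299560547, 165.60218811035156), 0.19550873339176178)
(array([-0.2615,  0.1448,  1.3277]), np.float64(-0.10857728309872283))
(array([-0.2623,  0.1438,  1.9677]), np.float64(-0.10857728309872283))
```

Request:
apply_moves(
  linear=[
    [-0.26, 0.145, 0.98],
    [-0.26, 0.145, 0.98],
    [-0.26, 0.145, 0.98],
    [-0.26, 0.145, 0.98],
    [-0.26, 0.145, 0.98],
  ],
  spin=[-0.108, -0.108, -0.108, -0.108, -0.108],
  jaw=[-1, -1, -1, -1, -1],
)

```text
time_s: 20.65
tool_pos: [0.4854, -0.2442, 0.1462]
eef_rot: [-0.006, -0.062, 0.998, 0.004]
force: [-0.9, 1.4, -0.4]
finger_gap: 0.085
```

Request:
apply_moves(
  linear=[
    [0, 0, 0],
    [0, 0, 0],
    [0, 0, 0],
  ],
  spin=[0, 0, 0],
  jaw=[-1, -1, -1],
)

```text
time_s: 20.9
tool_pos: [0.4887, -0.2519, 0.1558]
eef_rot: [0.002, -0.058, 0.998, -0.001]
force: [0.3, 0.3, 0.7]
finger_gap: 0.0855
```

```bash
cat > to.py <<'E'
import sys
from h import *
a=list(map(float,sys.argv[1:])); s=bot.sense(); print(s["tool_pos"],"gap %.3f"%s["finger_gap"],"j7 %.2f t %.1f"%(s["joint_pos"][6],s["time_s"]))
l,sp=shift(a[:3],np.radians(a[3])); print("lin",l,"spin %.3f"%sp)
E
python3 to.py .4882 -.2477 .005 97
```

```text
[ 0.4887 -0.2519  0.1558] gap 0.086 j7 2.32 t 20.9
lin [0.0044 0.0311 1.0054] spin -0.003
```

Request:
apply_moves(
  linear=[
    [0.004, 0.03, 0.3],
    [0.004, 0.03, 0.6],
    [0.004, 0.03, 0.85],
    [0.004, 0.03, 1],
    [0.004, 0.03, 1],
  ],
  spin=[0, 0, 0, 0, 0],
  jaw=[-1, -1, -1, -1, -1],
)

```text
time_s: 21.32
tool_pos: [0.4832, -0.2444, -0.0004]
eef_rot: [-0.004, -0.058, 0.998, 0.002]
force: [-1.0, 0.9, -1.0]
finger_gap: 0.0856
```

Request:
apply_moves(
  linear=[
    [0, 0, 0],
    [0, 0, 0],
    [0, 0, 0],
    [0, 0, 0],
    [0, 0, 0],
  ],
  spin=[0, 0, 0, 0, 0],
  jaw=[1, 1, 1, 1, 1],
)

```text
time_s: 21.73
tool_pos: [0.4879, -0.2467, 0.0049]
eef_rot: [0.002, -0.059, 0.998, -0.001]
force: [0.7, -0.6, -0.8]
finger_gap: 0.0254
```

Request:
apply_moves(
  linear=[
    [0, 0, 0],
    [0, 0, 0],
    [0, 0, 0],
    [0, 0, 0],
  ],
  spin=[0, 0, 0, 0],
  jaw=[1, 1, 1, 1],
)

```text
time_s: 22.07
tool_pos: [0.4879, -0.2469, 0.0049]
eef_rot: [0.002, -0.059, 0.998, -0.001]
force: [-0.9, 0.5, 6.0]
finger_gap: 0.0184
```

Request:
apply_moves(
  linear=[
    [0, 0, -0.25],
    [0, 0, -0.5],
    [0, 0, -0.8],
    [0, 0, -0.8],
  ],
  spin=[0, 0, 0, 0],
  jaw=[1, 1, 1, 1],
)

```text
time_s: 22.4
tool_pos: [0.4912, -0.2492, 0.131]
eef_rot: [0.007, -0.058, 0.998, -0.003]
force: [1.7, -1.6, -0.5]
finger_gap: 0.0183
```

```bash
python3 to.py .645 -.131 .11 90
```

```text
[ 0.4912 -0.2492  0.131 ] gap 0.018 j7 2.33 t 22.4
lin [-1.1085  0.6642  0.1495] spin 0.058
```

Request:
apply_moves(
  linear=[
    [-0.575, 0.5, 0],
    [-0.575, 0.5, 0],
    [-0.575, 0.5, 0],
    [-0.575, 0.5, 0],
  ],
  spin=[0, 0, 0, 0],
  jaw=[1, 1, 1, 1],
)

```text
time_s: 22.73
tool_pos: [0.5693, -0.151, 0.1226]
eef_rot: [0.002, -0.065, 0.998, 0.003]
force: [1.8, 2.2, -1.2]
finger_gap: 0.0183
```

Request:
apply_moves(
  linear=[
    [-0.575, 0.5, 0],
    [-0.575, 0.5, 0],
    [-0.575, 0.5, 0],
    [-0.575, 0.5, 0],
    [-0.575, 0.5, 0],
  ],
  spin=[0.055, 0.055, 0.055, 0.055, 0.055],
  jaw=[1, 1, 1, 1, 1],
)

```text
time_s: 23.15
tool_pos: [0.6411, -0.0733, 0.122]
eef_rot: [-0.0, -0.007, 1.0, 0.001]
force: [-1.7, -1.4, -0.1]
finger_gap: 0.0185
```

Request:
apply_moves(
  linear=[
    [0, 0, 0],
    [0, 0, 0],
  ],
  spin=[0, 0],
  jaw=[1, 1],
)

```text
time_s: 23.32
tool_pos: [0.6391, -0.0793, 0.123]
eef_rot: [-0.001, -0.002, 1.0, -0.001]
force: [0.2, -0.4, -0.9]
finger_gap: 0.0182
```

```bash
python3 to.py .645 -.081 .014 90
```

```text
[ 0.6391 -0.0793  0.123 ] gap 0.018 j7 1.88 t 23.3
lin [-0.0402 -0.0101  0.7263] spin 0.002
```

Request:
apply_moves(
  linear=[
    [-0.04, 0, 0.25],
    [-0.04, 0, 0.5],
    [-0.04, 0, 0.7],
    [-0.04, 0, 0.72],
    [-0.04, 0, 0.72],
  ],
  spin=[0, 0, 0, 0, 0],
  jaw=[1, 1, 1, 1, 1],
)

```text
time_s: 23.73
tool_pos: [0.6443, -0.0785, 0.0139]
eef_rot: [-0.002, -0.002, 1.0, -0.0]
force: [0.7, -0.6, -0.9]
finger_gap: 0.018
```

Request:
apply_moves(
  linear=[
    [0, 0, 0],
    [0, 0, 0],
    [0, 0, 0],
    [0, 0, 0],
  ],
  spin=[0, 0, 0, 0],
  jaw=[-0.1, -0.1, -0.1, -0.1],
)

```text
time_s: 24.07
tool_pos: [0.6476, -0.0771, 0.0171]
eef_rot: [0.002, -0.004, 1.0, -0.0]
force: [-0.1, 0.2, 0.1]
finger_gap: 0.0468
```

Request:
apply_moves(
  linear=[
    [0, 0, -0.25],
    [0, 0, -0.5],
    [0, 0, -0.8],
    [0, 0, -0.8],
  ],
  spin=[0, 0, 0, 0],
  jaw=[-0.1, -0.1, -0.1, -0.1],
)

```text
time_s: 24.4
tool_pos: [0.652, -0.0784, 0.1455]
eef_rot: [0.009, -0.004, 1.0, -0.001]
force: [1.3, -0.9, 1.5]
finger_gap: 0.0468
```

```bash
python3 to.py .6163 -.3103 .10 79.8
```

```text
[ 0.652  -0.0784  0.1455] gap 0.047 j7 1.88 t 24.4
lin [ 0.2553 -1.5431  0.3032] spin 0.093
```

Request:
apply_moves(
  linear=[
    [0.128, -0.77, 0],
    [0.128, -0.77, 0],
    [0.128, -0.77, 0],
    [0.128, -0.77, 0],
  ],
  spin=[0, 0, 0, 0],
  jaw=[-0.5, -0.5, -0.5, -0.5],
)

```text
time_s: 24.73
tool_pos: [0.6241, -0.2059, 0.1369]
eef_rot: [-0.0, 0.004, 1.0, -0.005]
force: [-1.0, -2.3, -0.1]
finger_gap: 0.064
```

Request:
apply_moves(
  linear=[
    [0.128, -0.77, 0.2],
    [0.128, -0.77, 0.2],
    [0.128, -0.77, 0.2],
    [0.128, -0.77, 0.2],
  ],
  spin=[0.093, 0.093, 0.093, 0.093],
  jaw=[-0.5, -0.5, -0.5, -0.5],
)

```text
time_s: 25.07
tool_pos: [0.6028, -0.3203, 0.1038]
eef_rot: [-0.003, 0.096, 0.995, -0.005]
force: [-1.7, -2.4, 0.6]
finger_gap: 0.0641
```

Request:
apply_moves(
  linear=[
    [0, 0, 0],
    [0, 0, 0],
    [0, 0, 0],
  ],
  spin=[0, 0, 0],
  jaw=[-0.5, -0.5, -0.5],
)

```text
time_s: 25.32
tool_pos: [0.6111, -0.3058, 0.1056]
eef_rot: [0.001, 0.088, 0.996, 0.001]
force: [0.4, 0.9, 0.1]
finger_gap: 0.064
```

```bash
python3 to.py .6163 -.3103 .005 79.8; python3 hw.py w19
```

```text
[ 0.6111 -0.3058  0.1056] gap 0.064 j7 2.07 t 25.3
lin [-0.0382 -0.025   0.6706] spin 0.001
[ 0.6111 -0.3058  0.1056] [ 0.1371  0.7118  0.5311  1.2888 -0.3607  1.2337  2.0744]
px[ 92  51 128 131] ctr [ 522.8 -377.7] size 85x55 ang 8.8 LONG ARM ctr [ 525.5 -395.1] corner toward [0.99 0.15] short arm toward [-0.15  0.99]
px[268 169  27 104] ctr [ 616.8 -310.7] size 83x19 ang -10.2
```

Request:
apply_moves(
  linear=[
    [-0.038, -0.028, 0.2],
    [-0.038, -0.028, 0.4],
    [-0.038, -0.028, 0.6],
    [-0.038, -0.028, 0.67],
    [-0.038, -0.028, 0.67],
  ],
  spin=[0, 0, 0, 0, 0],
  jaw=[-0.5, -0.5, -0.5, -0.5, -0.5],
)

```text
time_s: 25.78
tool_pos: [0.6128, -0.3096, 0.0009]
eef_rot: [-0.003, 0.088, 0.996, 0.002]
force: [0.1, 0.6, 0.2]
finger_gap: 0.064
```

Request:
apply_moves(
  linear=[
    [0, 0, 0],
    [0, 0, 0],
    [0, 0, 0],
    [0, 0, 0],
    [0, 0, 0],
  ],
  spin=[0, 0, 0, 0, 0],
  jaw=[1, 1, 1, 1, 1],
)

```text
time_s: 26.2
tool_pos: [0.6161, -0.3141, 0.0074]
eef_rot: [0.002, 0.089, 0.996, -0.001]
force: [-0.5, 0.3, 6.3]
finger_gap: 0.0181
```

Request:
apply_moves(
  linear=[
    [0, 0, 0],
    [0, 0, 0],
    [0, 0, 0],
  ],
  spin=[0, 0, 0],
  jaw=[1, 1, 1],
)

```text
time_s: 26.45
tool_pos: [0.6162, -0.3141, 0.0074]
eef_rot: [0.002, 0.089, 0.996, -0.001]
force: [-0.5, 1.2, 5.8]
finger_gap: 0.0182
```

Request:
apply_moves(
  linear=[
    [0, 0, -0.25],
    [0, 0, -0.5],
    [0, 0, -0.8],
    [0, 0, -0.8],
  ],
  spin=[0, 0, 0, 0],
  jaw=[1, 1, 1, 1],
)

```text
time_s: 26.78
tool_pos: [0.6188, -0.3169, 0.1348]
eef_rot: [0.008, 0.089, 0.996, -0.004]
force: [1.3, -0.8, 0.7]
finger_gap: 0.0182
```

```bash
python3 to.py .645 -.181 .11 90
```

```text
[ 0.6188 -0.3169  0.1348] gap 0.018 j7 2.07 t 26.8
lin [-0.0086  0.9235  0.1603] spin -0.089
```

Request:
apply_moves(
  linear=[
    [-0.01, 0.92, 0],
    [-0.01, 0.92, 0],
    [-0.01, 0.92, 0],
    [-0.01, 0.92, 0],
    [-0.01, 0.92, 0],
  ],
  spin=[-0.088, -0.088, -0.088, -0.088, -0.088],
  jaw=[1, 1, 1, 1, 1],
)

```text
time_s: 27.2
tool_pos: [0.6429, -0.1681, 0.1242]
eef_rot: [0.001, -0.004, 1.0, 0.003]
force: [1.1, 0.4, -0.6]
finger_gap: 0.0183
```

Request:
apply_moves(
  linear=[
    [0, 0, 0],
    [0, 0, 0],
  ],
  spin=[0, 0],
  jaw=[1, 1],
)

```text
time_s: 27.37
tool_pos: [0.6398, -0.1795, 0.1247]
eef_rot: [-0.0, 0.002, 1.0, -0.001]
force: [-0.4, -0.4, 0.0]
finger_gap: 0.0183
```

```bash
python3 to.py .645 -.181 .016 90
```

```text
[ 0.6398 -0.1795  0.1247] gap 0.018 j7 2.03 t 27.4
lin [-0.0347 -0.0085  0.7246] spin -0.002
```

Next, release and head for bar 2 at (0.380, −0.3625), −22.7°.

Request:
apply_moves(
  linear=[
    [-0.035, 0, 0.25],
    [-0.035, 0, 0.5],
    [-0.035, 0, 0.7],
    [-0.035, 0, 0.72],
    [-0.035, 0, 0.72],
  ],
  spin=[0, 0, 0, 0, 0],
  jaw=[1, 1, 1, 1, 1],
)

```text
time_s: 27.78
tool_pos: [0.6436, -0.1798, 0.015]
eef_rot: [-0.002, 0.003, 1.0, -0.0]
force: [0.2, 0.3, -0.7]
finger_gap: 0.0178
```

Request:
apply_moves(
  linear=[
    [0, 0, 0],
    [0, 0, 0],
    [0, 0, 0],
    [0, 0, 0],
  ],
  spin=[0, 0, 0, 0],
  jaw=[-0.1, -0.1, -0.1, -0.1],
)

```text
time_s: 28.12
tool_pos: [0.6469, -0.1783, 0.0186]
eef_rot: [0.002, 0.001, 1.0, -0.0]
force: [-0.2, 0.9, 0.4]
finger_gap: 0.0467
```

Request:
apply_moves(
  linear=[
    [0, 0, -0.25],
    [0, 0, -0.5],
    [0, 0, -0.8],
    [0, 0, -0.8],
  ],
  spin=[0, 0, 0, 0],
  jaw=[-0.1, -0.1, -0.1, -0.1],
)

```text
time_s: 28.45
tool_pos: [0.651, -0.1802, 0.1474]
eef_rot: [0.009, 0.001, 1.0, -0.003]
force: [1.0, -0.5, 1.1]
finger_gap: 0.0472
```

```bash
python3 to.py .3799 -.3625 .10 67.3
```

```text
[ 0.651  -0.1802  0.1474] gap 0.047 j7 2.02 t 28.4
lin [ 1.81   -1.2179  0.291 ] spin 0.197
```

Request:
apply_moves(
  linear=[
    [0.9, -0.61, 0],
    [0.9, -0.61, 0],
    [0.9, -0.61, 0],
    [0.9, -0.61, 0],
    [0.9, -0.61, 0],
  ],
  spin=[0, 0, 0, 0, 0],
  jaw=[-0.5, -0.5, -0.5, -0.5, -0.5],
)

```text
time_s: 28.87
tool_pos: [0.5013, -0.2774, 0.138]
eef_rot: [-0.002, 0.009, 1.0, -0.002]
force: [-1.5, -1.5, 0.3]
finger_gap: 0.064
```

Request:
apply_moves(
  linear=[
    [0.9, -0.61, 0.2],
    [0.9, -0.61, 0.2],
    [0.9, -0.61, 0.2],
    [0.9, -0.61, 0.2],
    [0.9, -0.61, 0.2],
  ],
  spin=[0.197, 0.197, 0.197, 0.197, 0.197],
  jaw=[-0.5, -0.5, -0.5, -0.5, -0.5],
)

```text
time_s: 29.28
tool_pos: [0.365, -0.3661, 0.1067]
eef_rot: [-0.002, 0.205, 0.979, -0.002]
force: [-1.2, -0.7, 0.1]
finger_gap: 0.064
```

Request:
apply_moves(
  linear=[
    [0, 0, 0],
    [0, 0, 0],
    [0, 0, 0],
  ],
  spin=[0, 0, 0],
  jaw=[-0.5, -0.5, -0.5],
)

```text
time_s: 29.53
tool_pos: [0.3772, -0.3591, 0.107]
eef_rot: [0.001, 0.196, 0.981, 0.0]
force: [0.6, 0.3, -0.2]
finger_gap: 0.0637
```

```bash
python3 to.py .3799 -.3625 .005 67.3; python3 hw.py w20
```

```text
[ 0.3772 -0.3591  0.107 ] gap 0.064 j7 2.17 t 29.5
lin [-0.024  -0.0144  0.6801] spin 0.001
[ 0.3772 -0.3591  0.107 ] [ 0.2176  0.4122  0.6687  1.7909 -0.2941  1.0383  2.1735]
px[395 112  76 116] ctr [ 389.3 -245.6] size 84x55 ang -21.9 LONG ARM ctr [ 382.8 -261.6] corner toward [ 0.93 -0.37] short arm toward [0.37 0.93]
px[270 165  27 104] ctr [ 379.4 -363.2] size 83x19 ang -22.7
px[279 334  43  39] ctr [ 503.4 -398.4] size 43x20 ang 8.7
```

Request:
apply_moves(
  linear=[
    [-0.022, -0.016, 0.2],
    [-0.022, -0.016, 0.4],
    [-0.022, -0.016, 0.6],
    [-0.022, -0.016, 0.68],
    [-0.022, -0.016, 0.68],
  ],
  spin=[0, 0, 0, 0, 0],
  jaw=[-0.5, -0.5, -0.5, -0.5, -0.5],
)

```text
time_s: 30.0
tool_pos: [0.3765, -0.3605, 0.0017]
eef_rot: [-0.003, 0.196, 0.981, 0.002]
force: [-1.0, -0.2, -0.2]
finger_gap: 0.064
```

Request:
apply_moves(
  linear=[
    [0, 0, 0],
    [0, 0, 0],
    [0, 0, 0],
    [0, 0, 0],
    [0, 0, 0],
  ],
  spin=[0, 0, 0, 0, 0],
  jaw=[1, 1, 1, 1, 1],
)

```text
time_s: 30.42
tool_pos: [0.3786, -0.3647, 0.0065]
eef_rot: [0.002, 0.197, 0.98, -0.001]
force: [0.1, 1.0, 6.0]
finger_gap: 0.0182
```

Request:
apply_moves(
  linear=[
    [0, 0, 0],
    [0, 0, 0],
    [0, 0, 0],
  ],
  spin=[0, 0, 0],
  jaw=[1, 1, 1],
)

```text
time_s: 30.67
tool_pos: [0.3786, -0.3647, 0.0065]
eef_rot: [0.002, 0.197, 0.98, -0.001]
force: [0.1, 1.1, 6.5]
finger_gap: 0.0183
```

Request:
apply_moves(
  linear=[
    [0, 0, -0.25],
    [0, 0, -0.5],
    [0, 0, -0.8],
    [0, 0, -0.8],
  ],
  spin=[0, 0, 0, 0],
  jaw=[1, 1, 1, 1],
)

```text
time_s: 31.0
tool_pos: [0.3807, -0.3682, 0.1324]
eef_rot: [0.007, 0.197, 0.98, -0.004]
force: [0.1, -2.1, -0.1]
finger_gap: 0.0186
```

```bash
python3 to.py .645 -.131 .12 90
```

```text
[ 0.3807 -0.3682  0.1324] gap 0.019 j7 2.17 t 31.0
lin [-1.0119  2.1403  0.0875] spin -0.199
```

Request:
apply_moves(
  linear=[
    [-0.34, 0.71, 0],
    [-0.34, 0.71, 0],
    [-0.34, 0.71, 0],
    [-0.34, 0.71, 0],
  ],
  spin=[0, 0, 0, 0],
  jaw=[1, 1, 1, 1],
)

```text
time_s: 31.33
tool_pos: [0.4736, -0.2759, 0.1243]
eef_rot: [0.002, 0.19, 0.982, 0.003]
force: [0.5, 2.6, -1.1]
finger_gap: 0.0188
```

Request:
apply_moves(
  linear=[
    [-0.34, 0.71, 0],
    [-0.34, 0.71, 0],
    [-0.34, 0.71, 0],
    [-0.34, 0.71, 0],
  ],
  spin=[0, 0, 0, 0],
  jaw=[1, 1, 1, 1],
)

```text
time_s: 31.67
tool_pos: [0.561, -0.1963, 0.1239]
eef_rot: [0.002, 0.19, 0.982, 0.004]
force: [1.4, 1.7, -1.1]
finger_gap: 0.018
```

Request:
apply_moves(
  linear=[
    [-0.34, 0.71, 0],
    [-0.34, 0.71, 0],
    [-0.34, 0.71, 0],
    [-0.34, 0.71, 0],
    [-0.34, 0.71, 0],
  ],
  spin=[-0.199, -0.199, -0.199, -0.199, -0.199],
  jaw=[1, 1, 1, 1, 1],
)

```text
time_s: 32.08
tool_pos: [0.6432, -0.1245, 0.1238]
eef_rot: [0.0, -0.004, 1.0, 0.001]
force: [-0.6, -1.8, -0.4]
finger_gap: 0.0185
```

Request:
apply_moves(
  linear=[
    [0, 0, 0],
    [0, 0, 0],
    [0, 0, 0],
  ],
  spin=[0, 0, 0],
  jaw=[1, 1, 1],
)

```text
time_s: 32.33
tool_pos: [0.6407, -0.1302, 0.1248]
eef_rot: [-0.0, 0.001, 1.0, -0.001]
force: [-0.1, -0.2, -1.5]
finger_gap: 0.0181
```

```bash
python3 to.py .645 -.129 .016 90
```

```text
[ 0.6407 -0.1302  0.1248] gap 0.018 j7 1.95 t 32.3
lin [-0.0292  0.0092  0.725 ] spin -0.001
```

Request:
apply_moves(
  linear=[
    [-0.03, 0.01, 0.25],
    [-0.03, 0.01, 0.5],
    [-0.03, 0.01, 0.7],
    [-0.03, 0.01, 0.72],
    [-0.03, 0.01, 0.72],
  ],
  spin=[0, 0, 0, 0, 0],
  jaw=[1, 1, 1, 1, 1],
)

```text
time_s: 32.75
tool_pos: [0.6446, -0.1272, 0.0154]
eef_rot: [-0.002, 0.0, 1.0, 0.0]
force: [0.6, 0.3, 0.0]
finger_gap: 0.0185
```

Request:
apply_moves(
  linear=[
    [0, 0, 0],
    [0, 0, 0],
    [0, 0, 0],
    [0, 0, 0],
  ],
  spin=[0, 0, 0, 0],
  jaw=[0.2, 0.2, 0.2, 0.2],
)

```text
time_s: 33.08
tool_pos: [0.6476, -0.1268, 0.0185]
eef_rot: [0.002, -0.001, 1.0, -0.0]
force: [-0.2, 0.4, 0.4]
finger_gap: 0.0344
```

Request:
apply_moves(
  linear=[
    [0, 0, -0.25],
    [0, 0, -0.5],
    [0, 0, -0.8],
    [0, 0, -0.8],
  ],
  spin=[0, 0, 0, 0],
  jaw=[0.2, 0.2, 0.2, 0.2],
)

```text
time_s: 33.42
tool_pos: [0.6519, -0.1285, 0.1472]
eef_rot: [0.009, -0.001, 1.0, -0.002]
force: [0.3, -1.6, 1.8]
finger_gap: 0.0341
```

```bash
python3 to.py .3833 -.2612 .10 67.3
```

```text
[ 0.6519 -0.1285  0.1472] gap 0.034 j7 1.95 t 33.4
lin [ 1.7972 -0.8805  0.2864] spin 0.199
```

Request:
apply_moves(
  linear=[
    [0.9, -0.44, 0],
    [0.9, -0.44, 0],
    [0.9, -0.44, 0],
    [0.9, -0.44, 0],
    [0.9, -0.44, 0],
  ],
  spin=[0, 0, 0, 0, 0],
  jaw=[-0.5, -0.5, -0.5, -0.5, -0.5],
)

```text
time_s: 33.83
tool_pos: [0.505, -0.1979, 0.1376]
eef_rot: [-0.001, 0.004, 1.0, -0.001]
force: [-0.3, -0.4, 0.5]
finger_gap: 0.064
```

Request:
apply_moves(
  linear=[
    [0.89, -0.44, 0.2],
    [0.89, -0.44, 0.2],
    [0.89, -0.44, 0.2],
    [0.89, -0.44, 0.2],
    [0.89, -0.44, 0.2],
  ],
  spin=[0.199, 0.199, 0.199, 0.199, 0.199],
  jaw=[-0.5, -0.5, -0.5, -0.5, -0.5],
)

```text
time_s: 34.25
tool_pos: [0.3715, -0.2617, 0.1061]
eef_rot: [-0.002, 0.202, 0.979, -0.0]
force: [-1.0, -0.1, 1.1]
finger_gap: 0.0642
```

Request:
apply_moves(
  linear=[
    [0, 0, 0],
    [0, 0, 0],
    [0, 0, 0],
  ],
  spin=[0, 0, 0],
  jaw=[-0.5, -0.5, -0.5],
)

```text
time_s: 34.5
tool_pos: [0.3802, -0.2582, 0.1071]
eef_rot: [0.001, 0.196, 0.981, -0.0]
force: [0.2, 0.3, 0.7]
finger_gap: 0.0639
```

```bash
python3 to.py .3833 -.2612 .005 67.3; python3 hw.py w21
```

```text
[ 0.3802 -0.2582  0.1071] gap 0.064 j7 1.95 t 34.5
lin [-0.0252 -0.0112  0.681 ] spin 0.001
[ 0.3802 -0.2582  0.1071] [-0.0052  0.2817  0.6774  1.9495 -0.2127  0.9788  1.9493]
px[271 165  71 104] ctr [ 389.7 -244.9] size 84x54 ang -21.9 LONG ARM ctr [ 383.3 -260.8] corner toward [ 0.93 -0.37] short arm toward [0.37 0.93]
```

Request:
apply_moves(
  linear=[
    [-0.025, -0.011, 0.2],
    [-0.025, -0.011, 0.4],
    [-0.025, -0.011, 0.6],
    [-0.025, -0.011, 0.68],
    [-0.025, -0.011, 0.68],
  ],
  spin=[0, 0, 0, 0, 0],
  jaw=[-0.5, -0.5, -0.5, -0.5, -0.5],
)

```text
time_s: 34.97
tool_pos: [0.3796, -0.2594, 0.0016]
eef_rot: [-0.003, 0.196, 0.981, 0.001]
force: [-0.3, 0.8, -0.2]
finger_gap: 0.0639
```

Request:
apply_moves(
  linear=[
    [0, 0, 0],
    [0, 0, 0],
    [0, 0, 0],
    [0, 0, 0],
    [0, 0, 0],
  ],
  spin=[0, 0, 0, 0, 0],
  jaw=[1, 1, 1, 1, 1],
)

```text
time_s: 35.38
tool_pos: [0.3824, -0.2624, 0.0061]
eef_rot: [0.002, 0.197, 0.98, -0.0]
force: [-0.9, 0.4, 6.3]
finger_gap: 0.0187
```

Request:
apply_moves(
  linear=[
    [0, 0, 0],
    [0, 0, 0],
    [0, 0, 0],
  ],
  spin=[0, 0, 0],
  jaw=[1, 1, 1],
)

```text
time_s: 35.63
tool_pos: [0.3824, -0.2624, 0.0061]
eef_rot: [0.002, 0.197, 0.98, -0.0]
force: [0.1, 0.5, 6.5]
finger_gap: 0.0183
```

Request:
apply_moves(
  linear=[
    [0, 0, -0.25],
    [0, 0, -0.5],
    [0, 0, -0.8],
    [0, 0, -1],
    [0, 0, -1],
  ],
  spin=[0, 0, 0, 0, 0],
  jaw=[1, 1, 1, 1, 1],
)

```text
time_s: 36.05
tool_pos: [0.3851, -0.2652, 0.1615]
eef_rot: [0.007, 0.197, 0.98, -0.002]
force: [1.2, -0.5, -0.6]
finger_gap: 0.0184
```

```bash
python3 to.py .647 .038 .15 90
```

```text
[ 0.3851 -0.2652  0.1615] gap 0.018 j7 1.91 t 36.0
lin [-0.8275  2.5391  0.0885] spin -0.199
```

Request:
apply_moves(
  linear=[
    [-0.275, 0.845, 0],
    [-0.275, 0.845, 0],
    [-0.275, 0.845, 0],
    [-0.275, 0.845, 0],
  ],
  spin=[0, 0, 0, 0],
  jaw=[1, 1, 1, 1],
)

```text
time_s: 36.38
tool_pos: [0.4729, -0.1521, 0.1541]
eef_rot: [0.001, 0.191, 0.982, 0.003]
force: [0.7, 2.0, -1.3]
finger_gap: 0.0186
```

Request:
apply_moves(
  linear=[
    [-0.275, 0.845, 0],
    [-0.275, 0.845, 0],
    [-0.275, 0.845, 0],
    [-0.275, 0.845, 0],
  ],
  spin=[0, 0, 0, 0],
  jaw=[1, 1, 1, 1],
)

```text
time_s: 36.72
tool_pos: [0.5592, -0.0499, 0.1535]
eef_rot: [0.001, 0.191, 0.982, 0.003]
force: [0.4, 1.4, -2.0]
finger_gap: 0.0181
```

Request:
apply_moves(
  linear=[
    [-0.275, 0.845, 0],
    [-0.275, 0.845, 0],
    [-0.275, 0.845, 0],
    [-0.275, 0.845, 0],
    [-0.275, 0.845, 0],
  ],
  spin=[-0.199, -0.199, -0.199, -0.199, -0.199],
  jaw=[1, 1, 1, 1, 1],
)

```text
time_s: 37.13
tool_pos: [0.643, 0.0471, 0.1528]
eef_rot: [-0.0, -0.005, 1.0, 0.002]
force: [0.3, -1.0, -1.1]
finger_gap: 0.0184
```

Request:
apply_moves(
  linear=[
    [0, 0, 0],
    [0, 0, 0],
    [0, 0, 0],
  ],
  spin=[0, 0, 0],
  jaw=[1, 1, 1],
)

```text
time_s: 37.38
tool_pos: [0.6411, 0.0387, 0.1546]
eef_rot: [-0.0, 0.001, 1.0, -0.001]
force: [-0.2, -0.2, -0.8]
finger_gap: 0.0185
```

```bash
python3 to.py .647 .038 .022 90
```

```text
[0.6411 0.0387 0.1546] gap 0.018 j7 1.66 t 37.4
lin [-0.0401 -0.0031  0.8838] spin -0.001
```

Request:
apply_moves(
  linear=[
    [-0.04, 0, 0.25],
    [-0.04, 0, 0.5],
    [-0.04, 0, 0.75],
    [-0.04, 0, 0.88],
    [-0.04, 0, 0.88],
  ],
  spin=[0, 0, 0, 0, 0],
  jaw=[1, 1, 1, 1, 1],
)

```text
time_s: 37.8
tool_pos: [0.6431, 0.0416, 0.0174]
eef_rot: [-0.005, -0.0, 1.0, 0.0]
force: [-3.1, 0.7, -2.0]
finger_gap: 0.0178
```

Request:
apply_moves(
  linear=[
    [0, 0, 0],
    [0, 0, 0],
    [0, 0, 0],
    [0, 0, 0],
  ],
  spin=[0, 0, 0, 0],
  jaw=[0.1, 0.1, 0.1, 0.1],
)

```text
time_s: 38.13
tool_pos: [0.6496, 0.0452, 0.0256]
eef_rot: [0.002, -0.001, 1.0, 0.003]
force: [-1.2, 6.4, -0.0]
finger_gap: 0.0382
```

Request:
apply_moves(
  linear=[
    [0, 0, -0.25],
    [0, 0, -0.5],
    [0, 0, -0.8],
    [0, 0, -0.9],
    [0, 0, -0.9],
  ],
  spin=[0, 0, 0, 0, 0],
  jaw=[0.1, 0.1, 0.1, 0.1, 0.1],
)

```text
time_s: 38.55
tool_pos: [0.6535, 0.0387, 0.1683]
eef_rot: [0.01, 0.0, 1.0, -0.0]
force: [-0.1, -0.7, 0.3]
finger_gap: 0.0381
```

```bash
python3 to.py .525 -.395 .11 98.9
```

```text
[0.6535 0.0387 0.1683] gap 0.038 j7 1.66 t 38.5
lin [ 0.8613 -2.8921  0.3734] spin -0.078
```

Request:
apply_moves(
  linear=[
    [0.287, -0.964, 0],
    [0.287, -0.964, 0],
    [0.287, -0.964, 0],
    [0.287, -0.964, 0],
  ],
  spin=[0, 0, 0, 0],
  jaw=[-0.5, -0.5, -0.5, -0.5],
)

```text
time_s: 38.88
tool_pos: [0.6031, -0.1115, 0.1598]
eef_rot: [0.001, 0.003, 1.0, -0.003]
force: [-0.8, -1.6, 0.2]
finger_gap: 0.0642
```

Request:
apply_moves(
  linear=[
    [0.287, -0.964, 0],
    [0.287, -0.964, 0],
    [0.287, -0.964, 0],
    [0.287, -0.964, 0],
  ],
  spin=[0, 0, 0, 0],
  jaw=[-0.5, -0.5, -0.5, -0.5],
)

```text
time_s: 39.22
tool_pos: [0.559, -0.2561, 0.1598]
eef_rot: [0.001, 0.003, 1.0, -0.003]
force: [0.4, -1.0, -0.3]
finger_gap: 0.0642
```

Request:
apply_moves(
  linear=[
    [0.287, -0.964, 0.3],
    [0.287, -0.964, 0.3],
    [0.287, -0.964, 0.3],
    [0.287, -0.964, 0.3],
    [0.287, -0.964, 0.3],
  ],
  spin=[-0.078, -0.078, -0.078, -0.078, -0.078],
  jaw=[-0.5, -0.5, -0.5, -0.5, -0.5],
)

```text
time_s: 39.63
tool_pos: [0.5107, -0.4042, 0.1122]
eef_rot: [-0.003, -0.071, 0.997, -0.004]
force: [-1.5, -0.3, 0.5]
finger_gap: 0.0638
```

Request:
apply_moves(
  linear=[
    [0, 0, 0],
    [0, 0, 0],
    [0, 0, 0],
  ],
  spin=[0, 0, 0],
  jaw=[-0.5, -0.5, -0.5],
)

```text
time_s: 39.88
tool_pos: [0.5208, -0.3915, 0.1136]
eef_rot: [0.001, -0.08, 0.997, -0.0]
force: [0.2, 0.8, 1.0]
finger_gap: 0.0644
```

```bash
python3 to.py .525 -.395 .005 98.9; python3 hw.py w22
```

```text
[ 0.5208 -0.3915  0.1136] gap 0.064 j7 2.56 t 39.9
lin [-0.0226 -0.0271  0.7244] spin 0.002
[ 0.5208 -0.3915  0.1136] [ 0.3279  0.6285  0.471   1.3893 -0.2932  1.191   2.5596]
px[267 162  69 103] ctr [ 522.3 -378.5] size 84x54 ang 9.1 LONG ARM ctr [ 525.  -395.5] corner toward [0.99 0.16] short arm toward [-0.16  0.99]
```

Request:
apply_moves(
  linear=[
    [-0.022, -0.03, 0.2],
    [-0.022, -0.03, 0.4],
    [-0.022, -0.03, 0.6],
    [-0.022, -0.03, 0.72],
    [-0.022, -0.03, 0.72],
  ],
  spin=[0, 0, 0, 0, 0],
  jaw=[-0.5, -0.5, -0.5, -0.5, -0.5],
)

```text
time_s: 40.35
tool_pos: [0.5215, -0.392, -0.0002]
eef_rot: [-0.003, -0.08, 0.997, 0.004]
force: [-1.2, 1.2, -1.2]
finger_gap: 0.0641
```

Request:
apply_moves(
  linear=[
    [0, 0, 0],
    [0, 0, 0],
    [0, 0, 0],
    [0, 0, 0],
    [0, 0, 0],
  ],
  spin=[0, 0, 0, 0, 0],
  jaw=[1, 1, 1, 1, 1],
)

```text
time_s: 40.77
tool_pos: [0.5249, -0.3979, 0.0072]
eef_rot: [0.002, -0.079, 0.997, -0.002]
force: [0.2, 0.9, 6.7]
finger_gap: 0.0181
```

Request:
apply_moves(
  linear=[
    [0, 0, 0],
    [0, 0, 0],
    [0, 0, 0],
  ],
  spin=[0, 0, 0],
  jaw=[1, 1, 1],
)

```text
time_s: 41.02
tool_pos: [0.525, -0.3979, 0.0072]
eef_rot: [0.002, -0.079, 0.997, -0.001]
force: [-0.4, 0.9, 6.5]
finger_gap: 0.0183
```

Request:
apply_moves(
  linear=[
    [0, 0, -0.25],
    [0, 0, -0.5],
    [0, 0, -0.8],
    [0, 0, -1],
    [0, 0, -1],
  ],
  spin=[0, 0, 0, 0, 0],
  jaw=[1, 1, 1, 1, 1],
)

```text
time_s: 41.43
tool_pos: [0.5269, -0.4008, 0.1644]
eef_rot: [0.006, -0.079, 0.997, -0.006]
force: [2.1, -1.0, 0.6]
finger_gap: 0.0182
```

```bash
python3 to.py .647 .098 .15 90
```

```text
[ 0.5269 -0.4008  0.1644] gap 0.018 j7 2.55 t 41.4
lin [-1.3108  3.1601  0.0708] spin 0.079
```

Request:
apply_moves(
  linear=[
    [-0.328, 0.79, 0],
    [-0.328, 0.79, 0],
    [-0.328, 0.79, 0],
    [-0.328, 0.79, 0],
  ],
  spin=[0, 0, 0, 0],
  jaw=[1, 1, 1, 1],
)

```text
time_s: 41.77
tool_pos: [0.5581, -0.2584, 0.1537]
eef_rot: [0.002, -0.086, 0.996, 0.006]
force: [2.1, 1.8, -2.5]
finger_gap: 0.0186
```

Request:
apply_moves(
  linear=[
    [-0.328, 0.79, 0],
    [-0.328, 0.79, 0],
    [-0.328, 0.79, 0],
    [-0.328, 0.79, 0],
  ],
  spin=[0, 0, 0, 0],
  jaw=[1, 1, 1, 1],
)

```text
time_s: 42.1
tool_pos: [0.5866, -0.1332, 0.1538]
eef_rot: [0.001, -0.086, 0.996, 0.005]
force: [2.0, 3.4, -1.9]
finger_gap: 0.0181
```

Request:
apply_moves(
  linear=[
    [-0.328, 0.79, 0],
    [-0.328, 0.79, 0],
    [-0.328, 0.79, 0],
    [-0.328, 0.79, 0],
  ],
  spin=[0, 0, 0, 0],
  jaw=[1, 1, 1, 1],
)

```text
time_s: 42.43
tool_pos: [0.6151, -0.0083, 0.1537]
eef_rot: [0.001, -0.086, 0.996, 0.005]
force: [0.2, 3.9, -2.0]
finger_gap: 0.0183
```

Request:
apply_moves(
  linear=[
    [-0.328, 0.79, 0],
    [-0.328, 0.79, 0],
    [-0.328, 0.79, 0],
    [-0.328, 0.79, 0],
    [-0.328, 0.79, 0],
  ],
  spin=[0.079, 0.079, 0.079, 0.079, 0.079],
  jaw=[1, 1, 1, 1, 1],
)

```text
time_s: 42.85
tool_pos: [0.6431, 0.1087, 0.1535]
eef_rot: [-0.001, -0.004, 1.0, 0.002]
force: [0.2, -0.3, -1.3]
finger_gap: 0.0187
```

Request:
apply_moves(
  linear=[
    [0, 0, 0],
    [0, 0, 0],
    [0, 0, 0],
  ],
  spin=[0, 0, 0],
  jaw=[1, 1, 1],
)

```text
time_s: 43.1
tool_pos: [0.6434, 0.0993, 0.1547]
eef_rot: [0.0, 0.002, 1.0, -0.001]
force: [-0.6, -0.1, -0.6]
finger_gap: 0.0183
```

```bash
python3 to.py .645 .098 .03 90; python3 -c "
from h import *
p,d,c=snap('top'); cv2.imwrite('pics/t2.png',cv2.resize(p[90:260,200:380,::-1],None,fx=3,fy=3))"
```

```text
[0.6434 0.0993 0.1547] gap 0.018 j7 1.56 t 43.1
lin [-0.0108 -0.0073  0.8312] spin -0.002
```

View pics/t2.png

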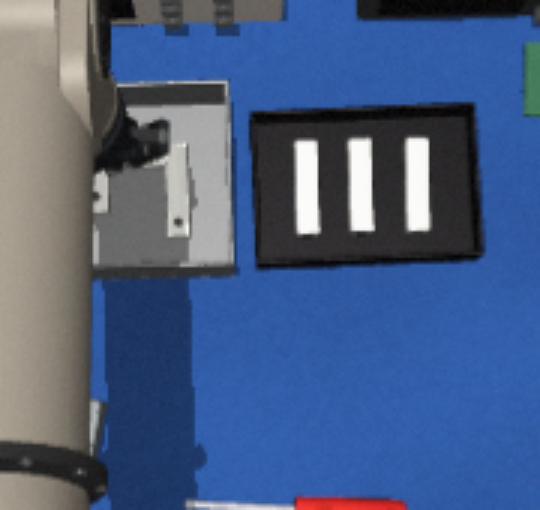

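Request:
apply_moves(
  linear=[
    [-0.01, 0, 0.25],
    [-0.01, 0, 0.5],
    [-0.01, 0, 0.75],
    [-0.01, 0, 0.82],
    [-0.01, 0, 0.82],
  ],
  spin=[0, 0, 0, 0, 0],
  jaw=[1, 1, 1, 1, 1],
)

```text
time_s: 43.57
tool_pos: [0.6412, 0.1009, 0.0275]
eef_rot: [-0.005, 0.001, 1.0, -0.001]
force: [-0.5, 0.3, -1.4]
finger_gap: 0.0183
```

Request:
apply_moves(
  linear=[
    [0, 0, 0],
    [0, 0, 0],
    [0, 0, 0],
    [0, 0, 0],
  ],
  spin=[0, 0, 0, 0],
  jaw=[0.2, 0.2, 0.2, 0.2],
)

```text
time_s: 43.9
tool_pos: [0.6471, 0.1024, 0.0345]
eef_rot: [0.003, 0.0, 1.0, 0.0]
force: [-0.7, -0.7, 0.7]
finger_gap: 0.0341
```

Request:
apply_moves(
  linear=[
    [0, 0, -0.25],
    [0, 0, -0.5],
    [0, 0, -0.8],
    [0, 0, -0.9],
    [0, 0, -0.9],
  ],
  spin=[0, 0, 0, 0, 0],
  jaw=[0.2, 0.2, 0.2, 0.2, 0.2],
)

```text
time_s: 44.32
tool_pos: [0.6497, 0.1023, 0.1755]
eef_rot: [0.008, 0.0, 1.0, 0.001]
force: [0.7, -0.3, -0.2]
finger_gap: 0.0342
```

```bash
python3 - <<'E'
from h import *
z=np.load("top0.npz"); p,d=z["p"],z["d"]; c=cam("top")
X=cloud(c,d)
def but(p,X,d,mn):
    m=(d>0)&(abs(X[...,0]-.426)<.06)&(abs(X[...,1]-.145)<.06)&(X[...,2]>.052)&(X[...,2]<.072)
    k=m&(p.max(-1)<70); P=X[k]; print("dark n",k.sum(),"ctr",np.median(P,0), P[:,:2].min(0),P[:,:2].max(0))
    r=m&(p.min(-1)>190); print("ring",(X[r][:,:2].min(0)+X[r][:,:2].max(0))/2,np.ptp(X[r][:,:2],axis=0))
but(p,X,d,0)
z=np.load("w1.npz"); but(z["p"],cloud((z["K"],float(z["k"]),z["R"],z["t"]),z["d"]),z["d"],0)
E
python3 to.py .426 .15 .15 90
```

```text
dark n 106 ctr [0.4274 0.1508 0.0659] [0.4121 0.1351] [0.4407 0.1642]
ring [0.4278 0.1441] [0.0423 0.0314]
dark n 531 ctr [0.4248 0.1541 0.0662] [0.4103 0.1386] [0.4393 0.1684]
ring [0.4255 0.1517] [0.0434 0.0453]
[0.6497 0.1023 0.1755] gap 0.034 j7 1.56 t 44.3
lin [1.4942 0.3168 0.1471] spin -0.000
```

Request:
apply_moves(
  linear=[
    [0.75, 0.17, 0],
    [0.75, 0.17, 0],
    [0.75, 0.17, 0],
    [0.75, 0.17, 0],
  ],
  spin=[0, 0, 0, 0],
  jaw=[1, 1, 1, 1],
)

```text
time_s: 44.65
tool_pos: [0.5239, 0.1305, 0.1648]
eef_rot: [-0.006, -0.002, 1.0, 0.001]
force: [-1.9, 0.3, -0.6]
finger_gap: 0.0
```

Request:
apply_moves(
  linear=[
    [0.74, 0.17, 0.2],
    [0.74, 0.17, 0.2],
    [0.74, 0.17, 0.2],
    [0.74, 0.17, 0.2],
  ],
  spin=[0, 0, 0, 0],
  jaw=[1, 1, 1, 1],
)

```text
time_s: 44.98
tool_pos: [0.4106, 0.1542, 0.1328]
eef_rot: [-0.008, -0.003, 1.0, -0.001]
force: [-0.0, -0.1, -0.4]
finger_gap: 0.0002
```

Request:
apply_moves(
  linear=[
    [0, 0, 0],
    [0, 0, 0],
    [0, 0, 0],
    [0, 0, 0],
  ],
  spin=[0, 0, 0, 0],
  jaw=[1, 1, 1, 1],
)

```text
time_s: 45.32
tool_pos: [0.4235, 0.1532, 0.1373]
eef_rot: [0.001, 0.001, 1.0, 0.0]
force: [1.4, -0.4, 0.5]
finger_gap: -0.0001
```

```bash
python3 to.py .426 .1525 .075 90;  python3 -c "
from h import *
p,d,c=snap('scene'); q=cv2.resize(p[150:380,130:420,::-1],None,fx=2.5,fy=2.5); cv2.imwrite('pics/s2.png',q)
p,d,c=snap('wrist','w23'); X=cloud(c,d)
m=(d>0)&(abs(X[...,0]-.426)<.03)&(abs(X[...,1]-.152)<.03)&(X[...,2]>.052)&(X[...,2]<.072)&(p.max(-1)<70)
P=X[m]; print('btn',m.sum(),P.min(0),P.max(0))
p,d,c=snap('top'); X=cloud(c,d); m=(d>0)&(abs(X[...,0]-.652)<.076)&(abs(X[...,1]-.073)<.076)&(X[...,2]>.016)&(X[...,2]<.06)&(p.min(-1)>190); n,L,st,ce=cv2.connectedComponentsWithStats(m.astype(np.uint8))
for i in range(1,n):
    if st[i,4]>40: print('in bin',st[i,4],X[L==i].min(0),X[L==i].max(0))
"
```

```text
[0.4235 0.1532 0.1373] gap -0.000 j7 1.28 t 45.3
lin [-0.0158 -0.0046  0.4156] spin -0.001
btn 1453 [0.4098 0.1366 0.0567] [0.4401 0.1667 0.0682]
in bin 293 [0.6064 0.0911 0.0169] [0.6917 0.1459 0.0295]
in bin 298 [0.6051 0.0308 0.0168] [0.6902 0.0855 0.0293]
```

View pics/s2.png

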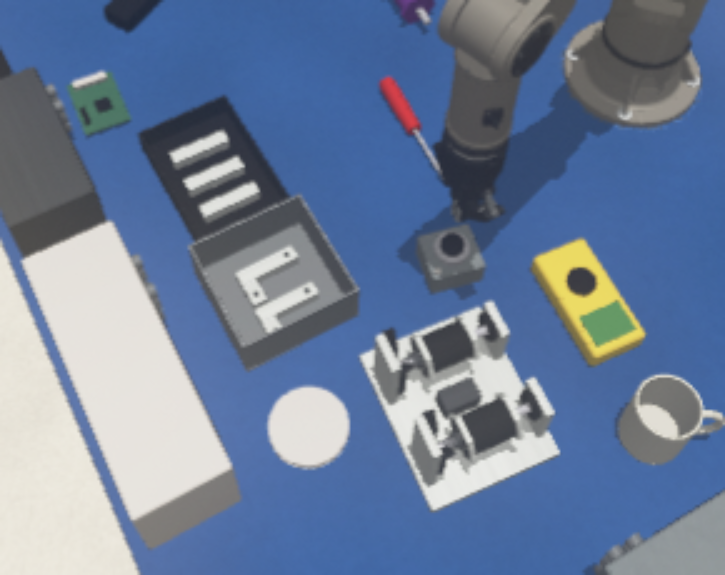

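Request:
apply_moves(
  linear=[
    [-0.012, -0.008, 0.15],
    [-0.012, -0.008, 0.3],
    [-0.012, -0.008, 0.4],
    [-0.012, -0.008, 0.4],
    [-0.012, -0.008, 0.4],
  ],
  spin=[0, 0, 0, 0, 0],
  jaw=[1, 1, 1, 1, 1],
)

```text
time_s: 45.88
tool_pos: [0.423, 0.1518, 0.0761]
eef_rot: [-0.001, 0.001, 1.0, -0.001]
force: [-0.0, 0.9, -0.5]
finger_gap: -0.0
```

Request:
apply_moves(
  linear=[
    [0, 0, 0.03],
    [0, 0, 0.06],
    [0, 0, 0.09],
    [0, 0, 0.11],
    [0, 0, 0.11],
  ],
  spin=[0, 0, 0, 0, 0],
  jaw=[1, 1, 1, 1, 1],
)

```text
time_s: 46.3
tool_pos: [0.4246, 0.1528, 0.0612]
eef_rot: [0.001, 0.0, 1.0, 0.001]
force: [-0.5, 0.1, 5.1]
finger_gap: 0.0002
```

```bash
python3 to.py .425 .1517 .057 90
```

```text
[0.4246 0.1528 0.0612] gap 0.000 j7 1.34 t 46.3
lin [-0.0025 -0.0071  0.0277] spin -0.000
```

Contact at 5 N; push on until it bottoms.

Request:
apply_moves(
  linear=[
    [0, 0, 0.02],
    [0, 0, 0.035],
    [0, 0, 0.035],
  ],
  spin=[0, 0, 0],
  jaw=[1, 1, 1],
)

```text
time_s: 46.55
tool_pos: [0.4248, 0.1529, 0.0604]
eef_rot: [0.001, 0.0, 1.0, 0.002]
force: [-12.2, -4.3, 43.6]
finger_gap: -0.0001
```

Request:
apply_moves(
  linear=[
    [0, 0, -0.1],
    [0, 0, -0.4],
    [0, 0, -0.8],
    [0, 0, -1],
    [0, 0, -1],
  ],
  spin=[0, 0, 0, 0, 0],
  jaw=[1, 1, 1, 1, 1],
)

```text
time_s: 46.97
tool_pos: [0.4272, 0.1535, 0.2115]
eef_rot: [0.006, 0.0, 1.0, 0.003]
force: [1.6, -0.5, 1.0]
finger_gap: -0.0001
```

Request:
apply_moves(
  linear=[
    [0, 0, -0.2],
    [0, 0, -0.2],
    [0, 0, -0.2],
    [0, 0, -0.2],
  ],
  spin=[0, 0, 0, 0],
  jaw=[1, 1, 1, 1],
)

```text
time_s: 47.3
tool_pos: [0.4227, 0.1522, 0.234]
eef_rot: [-0.001, 0.0, 1.0, -0.0]
force: [-1.2, -0.3, 0.1]
finger_gap: -0.0
```

```bash
python3 -c "
from h import *
from seat import seat
s=bot.sense(); print(s['tool_pos'],s['force'],s['time_s'])
p,d,c=snap('wrist','w24'); X=cloud(c,d)
m=(d>0)&(abs(X[...,0]-.425)<.012)&(abs(X[...,1]-.152)<.012)&(X[...,2]>.05)&(X[...,2]<.075); print('btn top z',np.median(X[m][:,2]))
p,d,c=snap('top'); X=cloud(c,d)
m=(d>0)&(abs(X[...,0]-.425)<.01)&(abs(X[...,1]-.152)<.01); print('btn z top cam',np.median(X[m][:,2]))
z=np.load('top0.npz'); X0=cloud(c,z['d']); print('before',np.median(X0[m][:,2]))
cv2.imwrite('pics/t3.png',cv2.resize(p[80:300,60:420,::-1],None,fx=2.2,fy=2.2))
for N in(.318,.428): seat(X,d,N)
"
```

```text
e 0.4061 n 0.1920 z 0.2340 yaw 89.97 Fe -1.2 Fn -0.4 Fz 0.1 gap -0.0000 t 47.3
[0.4227 0.1522 0.234 ] [-1.2199 -0.3001  0.1338] 47.3
btn top z 0.06630223297589227
btn z top cam 0.6364523441571249
before 0.010671431208647775Traceback (most recent call last):
  File "<string>", line 11, in <module>
    for N in(.318,.428): seat(X,d,N)
                         ~~~~^^^^^^^
  File "seat.py", line 6, in seat
    print("pin: e min %.4f"%E[m].min())
                            ~~~~~~~~^^
    return umr_minimum(a, axis, None, out, keepdims, initial, where)
ValueError: zero-size array to reduction operation minimum which has no identity
```

View pics/t3.png

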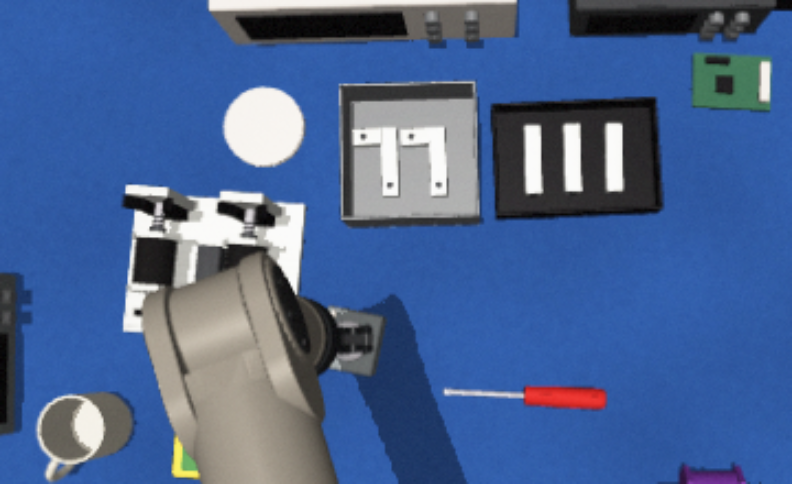

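```bash
python3 -c "
from h import *
from seat import seat
p,d,c=snap('wrist'); X=cloud(c,d)
r=np.hypot(X[...,0]-.425,X[...,1]-.1517)
for a in np.arange(0,.032,.002):
    m=(d>0)&(r>=a)&(r<a+.002)&(X[...,2]>.03); print('%.3f'%a,np.round(np.percentile(X[m][:,2],[10,50,90]),4),np.median(p[m].mean(-1)))
for N in(.318,.428):
    try: seat(X,d,N)
    except Exception as ex: print(ex)
"
```

```text
e 0.4057 n 0.1917 z 0.2333 yaw 89.96 Fe -0.9 Fn 0.2 Fz -0.2 gap 0.0002 t 47.4
0.000 [0.0669 0.2703 0.2805] 43.83333333333333
0.002 [0.0669 0.2772 0.2815] 39.333333333333336
0.004 [0.0666 0.2803 0.2864] 37.666666666666664
0.006 [0.0662 0.2711 0.2858] 37.666666666666664
0.008 [0.0658 0.2693 0.2971] 38.333333333333336
0.010 [0.066  0.2697 0.2993] 37.0
0.012 [0.0666 0.2705 0.314 ] 32.0
0.014 [0.2421 0.2823 0.3187] 31.666666666666668
0.016 [0.2436 0.2829 0.311 ] 31.666666666666668
0.018 [0.0567 0.2818 0.3118] 31.666666666666668
0.020 [0.2764 0.3054 0.3195] 31.333333333333332
0.022 [0.2817 0.3101 0.3223] 31.333333333333332
0.024 [0.2881 0.3123 0.325 ] 31.166666666666664
0.026 [0.2812 0.3108 0.3254] 31.333333333333332
0.028 [0.0446 0.2906 0.3252] 33.0
0.030 [0.0443 0.2898 0.2984] 33.666666666666664
pin: e min 0.4213
  n mid 0.3181 top z 0.0718
  n mid 0.3181 top z 0.0719
cap pin side 522 e [0.4491 0.4645] z 0.08996600216759396 n mid 0.31851381551651936
cap plunger side 534 e [0.5005 0.5188] z 0.08867094306739504 n mid 0.3192257080201825
plunger n 0.3223289092638163 top 0.07185752134174517
pin: e min 0.4224
  n mid 0.4276 top z 0.0731
  n mid 0.4283 top z 0.0732
cap pin side 605 e [0.4488 0.4645] z 0.0908263441251041 n mid 0.4288554844586052
cap plunger side 583 e [0.5007 0.5192] z 0.08917225785313576 n mid 0.4295887484732946
plunger n 0.4279317228387113 top 0.08224089607445935
```

```bash
python3 -c "
from station import bot
print(bot.hand_in())"
```

```text
the job is handed in; nothing more can be done
None
```

Both rollers are back in the frame, all five loose pieces are sorted, and the start button was pressed. The job was handed in at about 47 s of the 200 s allowed; `hand_in` reports no verdict.

**Rollers:** At the last check both pins sat in their cups. Their tips were within about 1 mm of the cup floor along the axis and about 1–2.5 mm high. The rollers tilt by about 0.03 rad against the 0.07 limit. Each one tilted about 0.14 rad in the grip while its plunger was being pressed in, then levelled against the slot floor as it was lowered.

**Hardware:** Three spacer bars lie flat in the tray and two angle pieces lie flat in the bin. One bar moved about 45 mm on its own before I reached it, so I measured it again before picking it up.

**Start button:** The fingertips pressed it about 6 mm, until it hit its stop. The peak force reading was about 44 N, at the wrist with the fingertips on the button. That is above the 40 N limit for the arm and the gripper's body, but I take that limit not to cover the fingertips. It is well below the 120 N wrist limit. Afterwards the button top was back up at its starting height.

**Bench:** In the last pictures the other things on the bench showed no sign of having been moved. The arm finished clear of everything. In the final overhead picture the arm hid part of the frame, so I checked the rollers with the wrist camera instead.

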